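Put a clock movement up under its dust cover

ROBOT

A 7-joint arm with a two-finger parallel gripper is mounted at the origin on the work surface. World frame = base frame: x ahead of the robot, y to its left, z up, the work surface at z = 0. Lengths are in m, angles in rad, forces in N, time in s.
With the tool pointing down it reaches from about 0.425 to 0.925 m from the base axis. Payload 6.8 kg.
Tool frame: the origin (TCP) lies at the very end of the fingers, on their centre line; the grasp point (between the pads) lies arm.tcp_to_grasp behind it (arm.tcp_to_grasp is the distance from the TCP to the grasp point, in m); z points along the fingers, y is the direction in which the jaws open and shut (so a half turn about z gives the same grasp; the last joint's range is limited). The gripper opens to 88 mm and grips with 3 to 60 N. Pads are 20 mm wide; open, the fingers measure 115 mm over their backs; the gripper's body (75 mm by 178 mm) begins 61 mm behind the grasp point.
Start: joints at [-1.405, 0.477, 0.022, 1.555, -0.011, 1.109, -0.083], TCP at [0.183, 0.65, 0.184] pointing down, gripper open.
Joint ranges: [-2.96, 2.96], [-0.34, 2.1], [-1.41, 1.46], [0.24, 2.44], [-1.37, 4.51], [0.17, 1.92], [-2.96, 2.96]. Speed limits (rad/s): [2.39, 2.39, 3.14, 3.14, 3.14, 3.14, 3.14].

INTERFACE

Orientations are given as a 3x3 rotation matrix whose columns are the frame's x, y, z axes.
In Python, from station import arm gives the robot as it stands.
- The arm moves only by the tool jog_arm, never from a script. Its arguments are lists of equal length, an entry for each row: "gripper": the closure, from -1 (fully open) to 1 (shut); "slide": the shift along the tool's x, y, z in m, a list of three; "dr": the turn, a rotation vector about the tool's x, y, z in degrees, a list of three. A call has 1 to 12 rows; each row shifts and turns the commanded pose from where the row before left it, along the tool's axes as they then stand; what a row does not reach is not made up. A row lasts 1/8 s, in which the tool goes at most 62.5 mm and 10.7 degrees, less where a joint would pass 70% of its speed; a pose out of reach is approached as far as the arm can. A call with a gripper value outside its range is refused whole. The fingers move at their own pace and stop on an object; "force" is the grip in N (left out, the last holds). Time passes only in rows, so rows that do not move let the fingers close. It gives the time, the measured TCP pose, the force and the opening at its end, in the units of the state.
- arm.get_obs(): the state, without advancing time (a new reading comes with each control period).
- arm.capture(name): name is "side" or "top"; returns a dict with "frame" (480x640x3 uint8, red, green, blue), "mtx" (3x3 intrinsics, pixels), "rvec" (rotation vector, rad) and "tvec" (3), from world to camera coordinates, as OpenCV has them. Camera axes: x right, y down, z forward; pixel columns grow to the right and rows downward; lengths in m; the calibration is good to about 2 mm. A picture is of the moment at which its call begins. There is no depth.
- arm.close_job(): hands the job in, once; it reports no verdict.
The state is a dict: "time": time; "joints": joint angles; "joint_velocities": joint speeds; "joint_efforts": joint torques, N m; "position": TCP position; "orientation": TCP orientation; "contact_force": force on the tool from outside, world axes, zero at the start; "ft_torque": the same for the moment, N m; "width": finger opening in m.
Only numpy, scipy, OpenCV 4.12 (cv2) and the standard library are available. Lean on these libraries where they do the work, as an engineer would, in place of code of your own. Each camera call takes 0.05 s, during which the arm holds its last target.

TASK

Put the larger clock movement away on the round wooden stand: first the aluminium holder ring over the stand's brass boss, then the larger movement on the holder with its foot in the bore, then the larger dial ring flat over the movement's raised train, and last the glass dust cover over it all, lowered gently by its knob until its rim stands fully on the wood, centred. Each part must sit flat and fully home before the next follows; leave the smaller movement, the smaller dial ring, the loupe, the oil cup and the barrel where they lie.

Things in the scene. Friction and masses are not known exactly. Their poses are not given: they have to be found in the camera images.
- stand: Fixed round stand of brown wood, 108 mm across, 14 mm high, flat on top but for a brass locating boss in the middle, 34 mm across and 4 mm high. Round; origin: centre of underside, z up.
- holder: The holder: plain aluminium ring, 56 mm outside, through bore 42 mm, 24 mm tall, 65-120 g. It fits over the stand's boss (4 mm play all round) and stands flat on the wood, its origin then 14 mm above the stand's. Round; origin: centre of underside, z up.
- movement: The larger movement: brass plate 60 mm wide, from 5 to 15 mm above the origin; under it a steel foot 34 mm wide, 5 mm deep, on which it stands; on it a raised train 34 mm wide, up to 23 mm (little wheels to 26). 105-185 g. The foot drops into the holder's bore (4 mm play all round), the plate rests on the rim: origin 19 mm above the holder's. Round; origin: centre of underside, z up.
- dial: The larger dial ring: flat white ring with black hour marks on top, 64 mm outside, hole 42 mm, 6 mm thick, 30-52 g. It drops over the larger movement's raised train (4 mm play all round) and lies flat on the brass plate, its origin then 15 mm above the movement's. Round; origin: centre of underside, z up.
- cover: Clear glass dust cover, a bell open below with a brass rim: 90 mm outside, 82 mm inside, 50 mm clear height inside, glass top at 54 mm; on it a dark wooden knob 20 mm across, from 54 to 78 mm above the origin. 165-290 g. Over the stack its rim stands on the stand's wood, origin 14 mm above the stand's. Round; origin: centre of underside, z up.
- small_movement: A smaller movement of the same make, not wanted: brass plate 38 mm across and 8 mm thick, its underside 4 mm above the origin, 17 mm tall in all (wheels to 20 mm). Leave it alone. Round; origin: centre of underside, z up.
- small_dial: A smaller white dial ring, not wanted: 42 mm outside, hole 24 mm, 5 mm thick. Leave it alone. Round; origin: centre of underside, z up.
- loupe: Black eye loupe among the parts, a cone 30 mm across and 24 mm tall. Leave it alone. Round; origin: centre of underside, z up.
- oil_cup: Steel oil cup among the parts, 28 mm across and 14 mm tall. Leave it alone. Round; origin: centre of underside, z up.
- barrel: Brass mainspring barrel among the parts, a disc 30 mm across, 9 mm thick, with an arbor stub to 13 mm. Leave it alone. Round; origin: centre of underside, z up.
Mind the look-alikes: they are no part of the job. Leave any purple or turquoise look-alike of the movement alone.

How it is judged:
By the outcome, as a careful person would: the job done as asked, in the order asked, and still so for the second after the job is handed in, with the robot touching nothing.
It also fails if it takes over 115 s, if anything falls off the work surface, if the arm or the gripper's body presses on something with over 40 N, if the wrist force passes 120 N, or if a joint passes its speed limit or range.

## Working session

There is one attempt and no reset: what is moved stays moved. The work goes in short steps, Python scripts to look and compute and a tool call to move; the robot and the scene stay as the last step left them, time stands still between calls to the robot, and variables do not carry over. Pictures are saved under pics/ and viewed, and the job is handed in when it is done.

Besides the shell and the picture viewer there is one more tool, called by a JSON object that holds its "method" and its "body". jog_arm: Moves the arm, as the interface text tells. Its arguments: {"type":"object","properties":{"gripper":{"type":"array","items":{"type":"number"}},"slide":{"type":"array","items":{"type":"array","items":{"type":"number"}}},"dr":{"type":"array","items":{"type":"array","items":{"type":"number"}}},"force":{"type":"number"}},"required":["gripper","slide","dr"]}

```bash
mkdir -p pics; ls; cat > h.py <<'E'
import numpy as np, cv2
from station import arm
def cap(n,fn=None):
    c=arm.capture(n)
    if fn: cv2.imwrite('pics/'+fn,c['frame'][:,:,::-1])
    return c
def ray(c,u,v,z):
    R,_=cv2.Rodrigues(np.array(c['rvec'],float)); t=np.array(c['tvec'],float).ravel()
    d=R.T@np.linalg.inv(c['mtx'])@np.array([u,v,1.]); o=-R.T@t
    return o+d*(z-o[2])/d[2]
def proj(c,p):
    q,_=cv2.projectPoints(np.array([p],float),np.array(c['rvec'],float),np.array(c['tvec'],float),np.array(c['mtx'],float),None)
    return q.ravel()
E
python3 - <<'E'
from h import *
c=cap('top','t0.png');s=cap('side','s0.png')
for k in (c,s):
    R,_=cv2.Rodrigues(np.array(k['rvec'],float)); print(k['mtx'].round(1).tolist(),(-R.T@np.array(k['tvec']).ravel()).round(3),R.round(3).tolist())
o=arm.get_obs();print(o);print(arm.tcp_to_grasp)
E
```

```text
pics
[[486.2, 0.0, 313.3], [0.0, 486.2, 236.9], [0.0, 0.0, 1.0]] [ 0.371 -0.052  1.011] [[-0.01, -1.0, 0.014], [-0.981, 0.007, -0.196], [0.196, -0.016, -0.981]]
[[470.5, 0.0, 322.6], [0.0, 470.5, 241.4], [0.0, 0.0, 1.0]] [ 0.379 -1.021  0.667] [[0.977, -0.214, -0.02], [-0.131, -0.52, -0.844], [0.17, 0.827, -0.536]]
{'time': 0.1, 'joints': array([-1.40506947,  0.47769169,  0.02236927,  1.55628319, -0.01151769,
        1.10930649, -0.08311762]), 'joint_velocities': array([-5.43248365e-04,  2.94135195e-05,  3.43790428e-04, -2.88848109e-03,
        1.61257682e-03, -9.68968627e-05,  5.77016097e-04]), 'joint_efforts': array([ 4.29399050e-03, -5.84091997e+01,  1.53991889e+00, -2.73313040e+01,
       -5.42247284e-02,  1.32114693e-02,  3.51251811e-05]), 'position': array([0.18240048, 0.64929431, 0.18312608]), 'orientation': array([[-9.62735433e-01,  2.70444791e-01, -3.16998369e-04],
       [ 2.70444955e-01,  9.62734227e-01, -1.52777483e-03],
       [-1.07993564e-04, -1.55657357e-03, -9.99998783e-01]]), 'contact_force': array([-0.82748274,  0.38930121, -1.40482912]), 'ft_torque': array([-0.08262423,  0.01659355,  0.01232212]), 'width': 0.08821243910557343}
0.0187
```

View pics/t0.png

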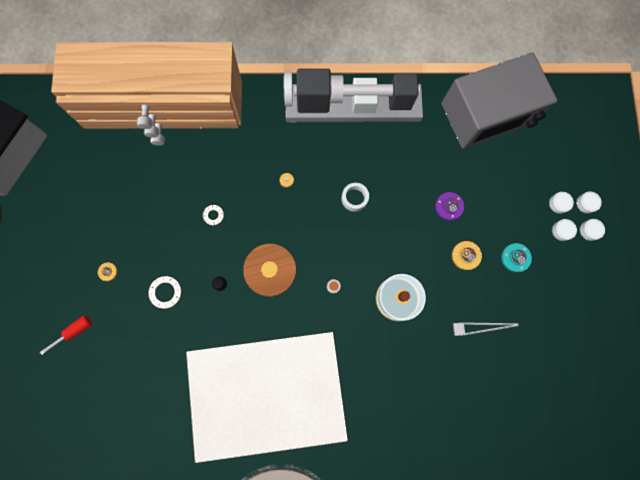

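View pics/s0.png

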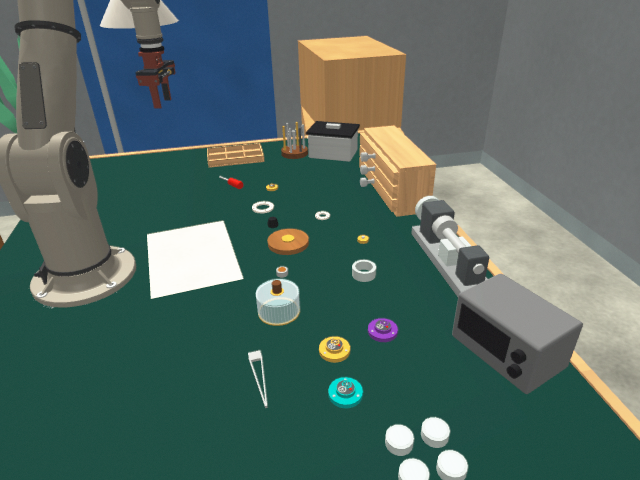

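Top view candidates:
- **Movement:** brass at (467,255); purple (450,206) and turquoise (517,257) are look-alikes. The small brass ones at (107,271) and (287,180) are too small.
- **Dial:** (165,292) is the larger; (213,215) is the smaller.
- **Other parts:** holder at (355,197), stand at (269,270), cover at (401,297).

I'll confirm these in one enlarged crop and measure.

```bash
cat >> h.py <<'E'
def blobs(c,name,mask,amin=60):
    n,l,st,ce=cv2.connectedComponentsWithStats(mask.astype('uint8'))
    for i in range(1,n):
        if st[i,4]>=amin: print(name,'bbox',st[i,:4].tolist(),'A',st[i,4],'c',ce[i].round(1).tolist())
def masks(c):
    h=cv2.cvtColor(c['frame'],cv2.COLOR_RGB2HSV).astype(int);H,S,V=h[...,0],h[...,1],h[...,2]
    return dict(white=(S<45)&(V>140),yellow=(H>14)&(H<28)&(S>110)&(V>150),wood=(H>3)&(H<15)&(S>90)&(V>70))
E
python3 - <<'E'
from h import *
c=cap('top');s=cap('side')
f=c['frame'][:,:,::-1]
def cr(f,u,v,w=36,k=260): return cv2.resize(f[v-w:v+w,u-w:u+w],(k,k),interpolation=cv2.INTER_CUBIC)
row1=np.hstack([cr(f,467,255),cr(f,165,292),cr(f,355,197)])
row2=np.hstack([cr(f,401,297),cr(f,213,215),cr(f,107,271)])
cv2.imwrite('pics/crop1.png',np.vstack([row1,row2]))
for n,k in (('top',c),('side',s)):
    for m,M in masks(k).items():
        M=M.copy(); 
        if n=='top': M[:160]=0;M[325:]=0
        else: M[:170]=0; M[400:]=0; M[:,:245]=0
        blobs(k,n+' '+m,M)
E
```

```text
top white bbox [342, 183, 27, 28] A 358 c [354.9, 196.1]
top white bbox [577, 191, 25, 21] A 396 c [589.0, 201.9]
top white bbox [550, 192, 24, 21] A 395 c [561.2, 202.0]
top white bbox [203, 205, 21, 20] A 257 c [212.8, 214.5]
top white bbox [552, 219, 25, 21] A 403 c [564.4, 229.5]
top white bbox [580, 219, 25, 21] A 414 c [592.3, 229.4]
top white bbox [377, 274, 49, 47] A 1625 c [401.0, 297.2]
top white bbox [148, 276, 33, 33] A 542 c [164.3, 291.9]
top white bbox [327, 279, 14, 14] A 73 c [333.0, 286.0]
top white bbox [453, 323, 65, 2] A 105 c [484.0, 323.5]
top yellow bbox [280, 173, 14, 14] A 143 c [286.2, 179.6]
top yellow bbox [452, 241, 30, 29] A 539 c [465.9, 255.1]
top yellow bbox [261, 261, 17, 17] A 229 c [268.9, 269.0]
top yellow bbox [98, 262, 19, 19] A 215 c [106.7, 271.4]
top wood bbox [244, 244, 52, 53] A 1936 c [269.3, 269.7]
top wood bbox [329, 282, 9, 9] A 64 c [333.4, 285.6]
top wood bbox [398, 291, 12, 10] A 85 c [403.6, 295.8]
side white bbox [412, 170, 228, 230] A 23980 c [540.3, 275.0]
side white bbox [252, 201, 22, 12] A 175 c [262.4, 206.6]
side white bbox [315, 211, 15, 9] A 99 c [322.1, 214.9]
side white bbox [352, 260, 24, 22] A 405 c [363.3, 269.7]
side white bbox [256, 279, 44, 45] A 1168 c [277.2, 299.3]
side white bbox [248, 350, 19, 50] A 276 c [257.6, 369.6]
side yellow bbox [366, 170, 69, 46] A 1793 c [401.3, 186.9]
side yellow bbox [457, 226, 18, 20] A 85 c [464.1, 235.0]
side yellow bbox [281, 233, 14, 10] A 104 c [287.6, 237.9]
side yellow bbox [358, 235, 11, 8] A 65 c [362.7, 238.5]
side yellow bbox [319, 337, 31, 25] A 498 c [334.2, 349.2]
side yellow bbox [570, 351, 49, 49] A 542 c [593.8, 380.3]
side wood bbox [268, 229, 40, 26] A 706 c [287.6, 241.6]
side wood bbox [272, 280, 9, 13] A 99 c [276.3, 286.0]
```

View pics/crop1.png

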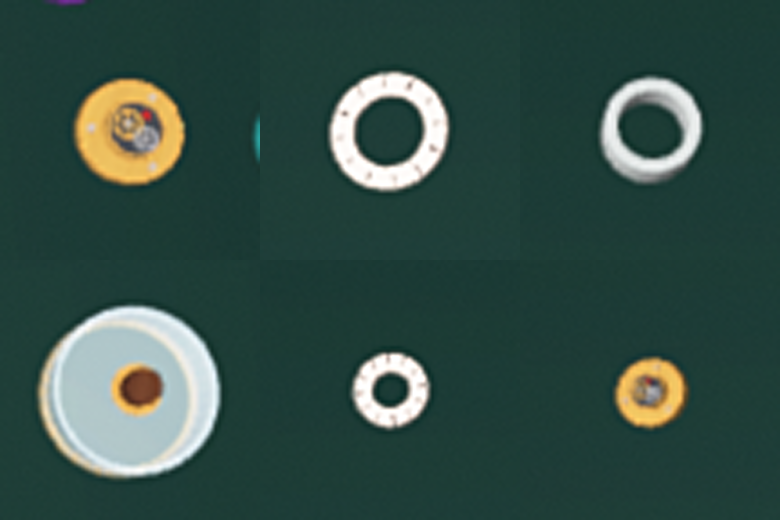

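The crop confirms them: brass two-wheel movement (467,255) is about 30 px (60 mm), larger dial (165,292) about 32 px (64 mm), holder ring (355,197), cover (401,297). Next I compute positions from both views.

```bash
cat >> h.py <<'E'
def fit(c,box,key,up=6,yel=None):
    "filled-hull ellipse of the biggest blob in an upsampled box"
    x,y,w,h=box
    k=dict(c); k['frame']=cv2.resize(c['frame'][y:y+h,x:x+w],None,fx=up,fy=up,interpolation=cv2.INTER_CUBIC)
    m=masks(k)[key].astype('uint8')
    cs,_=cv2.findContours(m,cv2.RETR_EXTERNAL,cv2.CHAIN_APPROX_NONE)
    hl=cv2.convexHull(max(cs,key=cv2.contourArea)); 
    M=cv2.moments(hl); b=cv2.boundingRect(hl)
    return np.array([M['m10']/M['m00'],M['m01']/M['m00']])/up-0.5+0.5/up+[x,y], np.array(b[2:])/up
E
python3 - <<'E'
from h import *
c=cap('top');s=cap('side')
def show(n,k,box,key,z):
    p,wh=fit(k,box,key); print(n,p.round(1),wh.round(1),ray(k,*p,z)[:2].round(4))
show('dial T',c,(140,265,50,52),'white',.006);show('dial S',s,(245,195,36,24),'white',.006)
show('mov T',c,(445,235,45,42),'yellow',.012);show('mov S',s,(312,330,45,38),'yellow',.012)
show('boss T',c,(255,255,28,28),'yellow',.018);show('boss S',s,(276,228,24,20),'yellow',.018)
show('wood T',c,(238,238,64,64),'wood',.014);show('wood S',s,(262,224,52,36),'wood',.012)
show('hold T',c,(335,177,42,42),'white',.014);show('hold S',s,(345,254,38,34),'white',.012)
show('knob T',c,(393,285,22,20),'wood',.074);show('knob S',s,(266,274,22,24),'wood',.068)
show('cover T',c,(368,265,66,64),'white',.04)
E
```

```text
dial T [164.3 291.9] [32.7 32.7] [0.4589 0.2388]
dial S [262.4 206.6] [22.3 12.3] [0.4564 0.2336]
mov T [466.5 255.1] [29.8 28.7] [ 0.5293 -0.388 ]
mov S [334.  348.5] [31.3 25.2] [ 0.5267 -0.3883]
boss T [269.  268.9] [17.2 17.2] [0.5028 0.0236]
boss S [287.6 237.9] [14.8  9.8] [0.5004 0.0203]
wood T [269.2 269.6] [52.5 52.8] [0.502  0.0234]
wood S [287.7 241.3] [40.  25.3] [0.4991 0.0133]
hold T [354.7 196. ] [27.5 28. ] [ 0.6581 -0.1573]
hold S [363.5 269.8] [24.5 22. ] [ 0.6544 -0.1558]
knob T [403.6 295.9] [11.2 10. ] [ 0.441  -0.2398]
knob S [276.4 286.2] [ 9.2 13. ] [ 0.4394 -0.2417]
cover T [401.1 297.2] [48.7 47.2] [ 0.4411 -0.2415]
```

{"method": "jog_arm", "body": {"gripper": [-1,-1,-1,-1,-1,-1], "slide": [[0,0,0],[0,0,0],[-0.02,-0.03,0],[-0.03,-0.05,0],[-0.03,-0.05,0],[-0.03,-0.05,0]], "dr": [[0,0,-8],[0,0,-7.7],[0,0,0],[0,0,0],[0,0,0],[0,0,0]]}}

```text
time: 1.05
position: [0.2935, 0.4682, 0.184]
orientation: [[-1.0, -0.0, 0.0], [-0.0, 1.0, 0.0], [-0.0, 0.0, -1.0]]
contact_force: [0.3, 0.2, 0.0]
width: 0.0877
```

{"method": "jog_arm", "body": {"gripper": [-1,-1,-1,-1,-1,-1,-1,-1,-1,-1,-1,-1], "slide": [[-0.03,-0.052,0],[-0.03,-0.052,0],[-0.03,-0.052,0],[-0.03,-0.052,0],[-0.03,-0.052,0],[-0.03,-0.052,0],[-0.03,-0.052,0],[-0.03,-0.052,0],[-0.03,-0.052,0],[-0.03,-0.052,0],[-0.03,-0.052,0],[-0.03,-0.052,0]], "dr": [[0,0,0],[0,0,0],[0,0,0],[0,0,0],[0,0,0],[0,0,0],[0,0,0],[0,0,0],[0,0,0],[0,0,0],[0,0,0],[0,0,0]]}}

```text
time: 2.55
position: [0.6536, -0.1554, 0.184]
orientation: [[-1.0, -0.001, 0.0], [-0.001, 1.0, 0.0], [-0.0, 0.0, -1.0]]
contact_force: [0.9, 1.1, 0.6]
width: 0.0875
```

```bash
python3 - <<'E'
from h import *
o=arm.get_obs();print(o['time'],o['joints'].round(3),o['position'].round(4),o['contact_force'].round(2),o['joint_velocities'].round(2))
E
```

```text
2.55 [-0.122  0.491  0.376  1.583 -0.195  1.105  1.874] [ 0.6536 -0.1554  0.184 ] [0.94 1.06 0.58] [ 0.67  0.56  0.06 -0.82 -0.21  0.3   0.7 ]
```

{"method": "jog_arm", "body": {"gripper": [-1,-1,-1,-1,-1,-1,1,1,1,1,1], "slide": [[-0.003,-0.003,0.03],[0,0,0.04],[0,0,0.04],[0,0,0.04],[0,0,0.02],[0,0,0.009],[0,0,0],[0,0,0],[0,0,0],[0,0,0],[0,0,0]], "dr": [[0,0,0],[0,0,0],[0,0,0],[0,0,0],[0,0,0],[0,0,0],[0,0,0],[0,0,0],[0,0,0],[0,0,0],[0,0,0]], "force": 8}}

```text
time: 3.92
position: [0.6558, -0.157, 0.0052]
orientation: [[-1.0, -0.0, 0.0], [-0.0, 1.0, 0.0], [-0.0, 0.0, -1.0]]
contact_force: [-0.4, -0.1, 0.4]
width: 0.0417
```

```bash
python3 - <<'E'
from h import *
c=cap('top');s=cap('side')
f=c['frame'][140:250,290:420,::-1];g=s['frame'][210:320,300:430,::-1]
cv2.imwrite('pics/g1.png',np.hstack([cv2.resize(f,(390,330),interpolation=2),cv2.resize(g,(390,330),interpolation=2)]))
o=arm.get_obs();print(o['time'],o['width'],o['contact_force'].round(2))
E
```

```text
4.025 0.03331940698350086 [0.45 0.39 0.06]
```

View pics/g1.png

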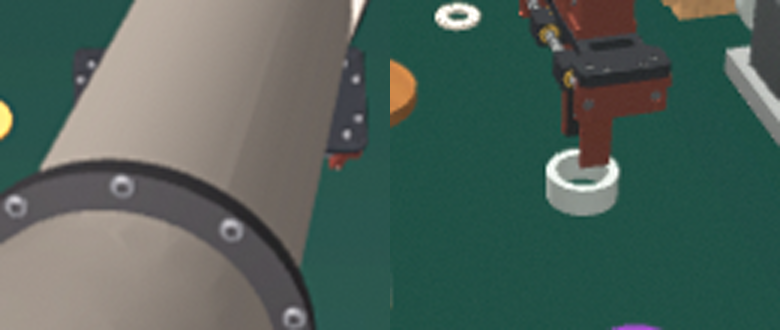

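```bash
python3 - <<'E'
from h import *
s=cap('side');c=cap('top')
o=arm.get_obs();p=o['position'];print(p,o['width'],proj(s,p),proj(c,p), proj(s,p+[0,.017,0]),proj(s,p-[0,.017,0]))
q,wh=fit(s,(340,250,48,40),'white');print(q,wh)
f=s['frame'][220:300,320:410,::-1]
cv2.imwrite('pics/g2.png',cv2.resize(f,(720,640)[:2],interpolation=2)[:600])
E
```

```text
[ 0.65567345 -0.15702721  0.00492991] 0.025454415430965556 [364.08280321 272.46783694] [354.16771173 198.31041794] [362.05336238 268.4050341 ] [366.16399224 276.63423618]
[363.41181699 270.08114911] [24.5        21.83333333]
```

View pics/g2.png

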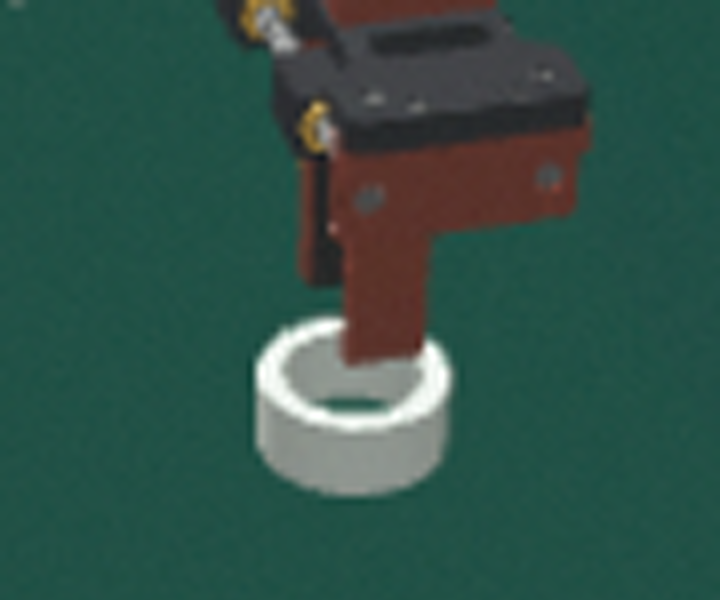

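```bash
python3 - <<'E'
from h import *
s=cap('side');c=cap('top')
o=arm.get_obs()
y=np.array([.27,.963,0])
p=np.array([.1824,.6493,.183])
for z in (0,.03,.05): print(z,proj(s,p+y*.044+[0,0,z]).round(1),proj(s,p-y*.044+[0,0,z]).round(1))
print(o['width'],[proj(s,o['position']+[0,0,z]).round(1).tolist() for z in (0,.02,.03,.04)])
f=cv2.imread('pics/s0.png')[30:130,110:210]
cv2.imwrite('pics/g3.png',np.hstack([cv2.resize(f,(400,400),interpolation=2),cv2.resize(s['frame'][190:290,310:410,::-1],(400,400),interpolation=2)]))
E
```

```text
0 [168.9 110.6] [160.1 118.6]
0.03 [167.2 102. ] [158.3 109.6]
0.05 [166.1  96.2] [157.  103.6]
0.017495943024690576 [[364.1, 272.5], [364.3, 265.6], [364.4, 262.1], [364.5, 258.6]]
```

View pics/g3.png

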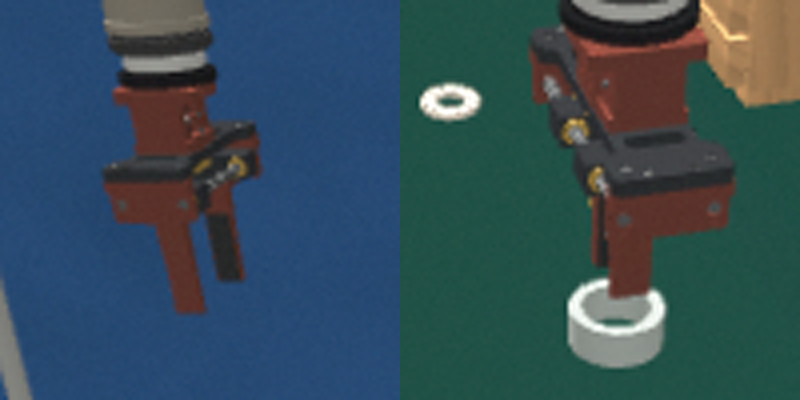

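The pictures show the real finger tips about 30–35 mm above the reported TCP, and the jaws closed above the ring without touching it. I'll open and feel for the table gently to measure the real offset.

{"method": "jog_arm", "body": {"gripper": [-1,-1,-1,-1,-1,-1,-1,-1,-1,-1], "slide": [[0,0,0],[0,0,0],[0,0,0],[0,0,0],[0,0,0],[0,0,0],[0,0,0.01],[0,0,0.01],[0,0,0.002],[0,0,0]], "dr": [[0,0,0],[0,0,0],[0,0,0],[0,0,0],[0,0,0],[0,0,0],[0,0,0],[0,0,0],[0,0,0],[0,0,0]]}}

```text
time: 5.48
position: [0.6554, -0.157, -0.0175]
orientation: [[-1.0, -0.0, -0.001], [-0.0, 1.0, 0.0], [0.001, 0.0, -1.0]]
contact_force: [0.3, 0.5, 0.2]
width: 0.0875
```

```bash
python3 - <<'E'
from h import *
s=cap('side')
o=arm.get_obs();print(o['width'],o['position'],o['contact_force'])
cv2.imwrite('pics/g4.png',cv2.resize(s['frame'][220:300,310:420,::-1],(770,560),interpolation=2))
E
```

```text
0.0880473712639213 [ 0.65567378 -0.15709229 -0.01713952] [ 0.07745942 -0.1293714   0.41469335]
```

View pics/g4.png

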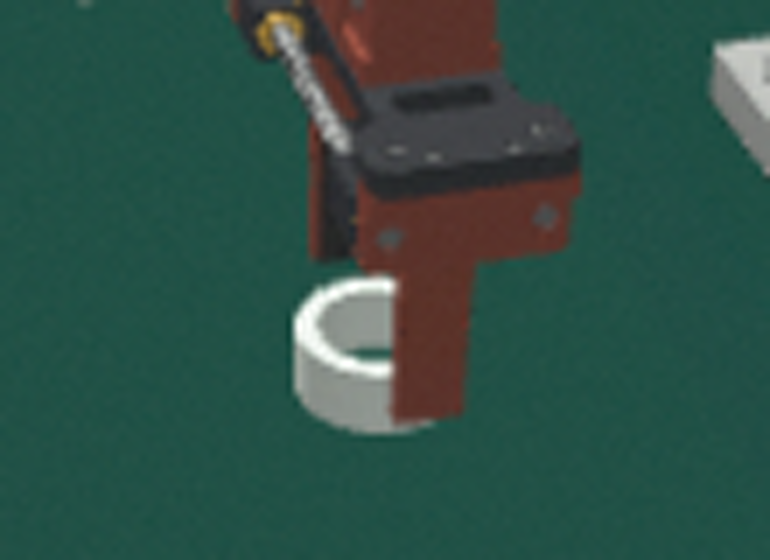

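{"method": "jog_arm", "body": {"gripper": [-1,-1,-1,-1], "slide": [[0,0,0.002],[0,0,0.002],[0,0,0.002],[0,0,0]], "dr": [[0,0,0],[0,0,0],[0,0,0],[0,0,0]]}}

```text
time: 6.02
position: [0.6555, -0.157, -0.0233]
orientation: [[-1.0, -0.0, -0.0], [-0.0, 1.0, 0.0], [0.0, 0.0, -1.0]]
contact_force: [0.4, 0.6, 0.0]
width: 0.0879
```

{"method": "jog_arm", "body": {"gripper": [-1,-1,-1], "slide": [[0,0,0.002],[0,0,0.002],[0,0,0]], "dr": [[0,0,0],[0,0,0],[0,0,0]]}}

```text
time: 6.4
position: [0.6555, -0.157, -0.0273]
orientation: [[-1.0, -0.0, -0.0], [-0.0, 1.0, 0.0], [0.0, 0.0, -1.0]]
contact_force: [0.2, 0.3, 0.1]
width: 0.088
```

{"method": "jog_arm", "body": {"gripper": [-1,-1], "slide": [[0,0,0.0015],[0,0,0]], "dr": [[0,0,0],[0,0,0]]}}

```text
time: 6.65
position: [0.6556, -0.157, -0.0287]
orientation: [[-1.0, -0.0, -0.0], [-0.0, 1.0, 0.0], [0.0, 0.0, -1.0]]
contact_force: [1.0, -0.6, 0.2]
width: 0.0879
```

```bash
python3 - <<'E'
from h import *
s=cap('side')
o=arm.get_obs();print(o['width'],o['position'],o['contact_force'])
p=o['position']
for z in (0,.02,.03,.04): print(proj(s,[p[0],p[1]-.0575,p[2]+z]))
cv2.imwrite('pics/g5.png',cv2.resize(s['frame'][220:300,310:420,::-1],(770,560),interpolation=2))
E
```

```text
0.08812436143488579 [ 0.65562645 -0.15702872 -0.02860405] [-0.46437731 -0.23557203  0.04601094]
[370.8066437  298.50045842]
[371.11252473 291.69060389]
[371.26776012 288.2345854 ]
[371.42455621 284.74382121]
```

View pics/g5.png

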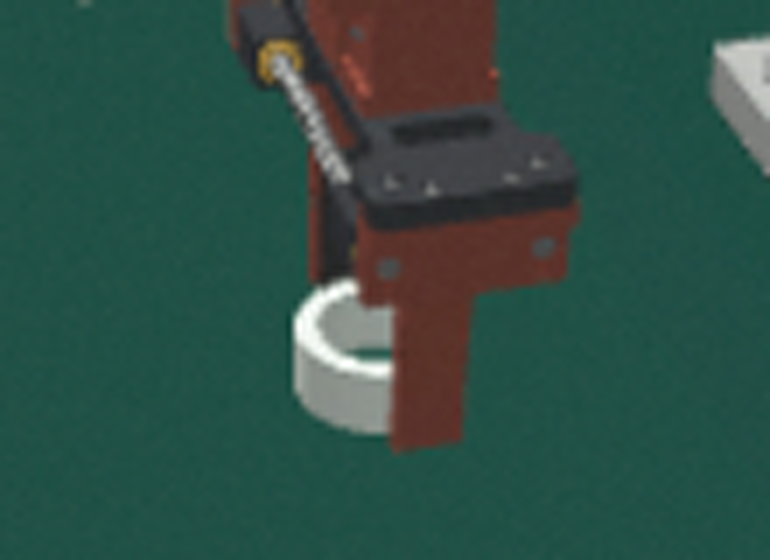

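{"method": "jog_arm", "body": {"gripper": [-1,-1,-1], "slide": [[0,0,0.002],[0,0,0.002],[0,0,0]], "dr": [[0,0,0],[0,0,0],[0,0,0]]}}

```text
time: 7.08
position: [0.6555, -0.157, -0.0328]
orientation: [[-1.0, -0.0, -0.0], [-0.0, 1.0, 0.0], [0.0, 0.0, -1.0]]
contact_force: [0.2, 0.8, 0.0]
width: 0.0876
```

{"method": "jog_arm", "body": {"gripper": [-1,-1], "slide": [[0,0,0.002],[0,0,0]], "dr": [[0,0,0],[0,0,0]]}}

```text
time: 7.32
position: [0.6555, -0.157, -0.0347]
orientation: [[-1.0, -0.0, -0.0], [-0.0, 1.0, 0.0], [0.0, 0.0, -1.0]]
contact_force: [-0.6, -0.5, -0.2]
width: 0.0877
```

{"method": "jog_arm", "body": {"gripper": [-1,-1], "slide": [[0,0,0.0015],[0,0,0]], "dr": [[0,0,0],[0,0,0]]}}

```text
time: 7.58
position: [0.6556, -0.1569, -0.0362]
orientation: [[-1.0, -0.0, -0.0], [-0.0, 1.0, 0.0], [0.0, 0.0, -1.0]]
contact_force: [0.7, 0.7, -0.5]
width: 0.0875
```

{"method": "jog_arm", "body": {"gripper": [-1,-1], "slide": [[0,0,0.0015],[0,0,0]], "dr": [[0,0,0],[0,0,0]]}}

```text
time: 7.82
position: [0.6556, -0.157, -0.0377]
orientation: [[-1.0, -0.0, -0.0], [-0.0, 1.0, 0.0], [0.0, 0.0, -1.0]]
contact_force: [-0.1, -0.2, -0.1]
width: 0.0879
```

```bash
python3 - <<'E'
from h import *
s=cap('side')
p=arm.get_obs()['position']
for z in (.03,.035,.04,.045,.05): print(z,proj(s,[p[0],p[1]-.0575,p[2]+z]),proj(s,[p[0],p[1]-.044,p[2]+z]))
cv2.imwrite('pics/g6.png',cv2.resize(s['frame'][250:300,345:395,::-1],(600,600),interpolation=2))
E
```

```text
0.03 [371.12310926 291.33896664] [369.37443511 287.78918321]
0.035 [371.20059432 289.6136209 ] [369.4468032  286.07283156]
0.04 [371.27846711 287.87964164] [369.51952967 284.34798003]
0.045 [371.35673055 286.13696389] [369.5926172  282.61456533]
0.05 [371.43538758 284.38552205] [369.66606848 280.87252353]
```

View pics/g6.png

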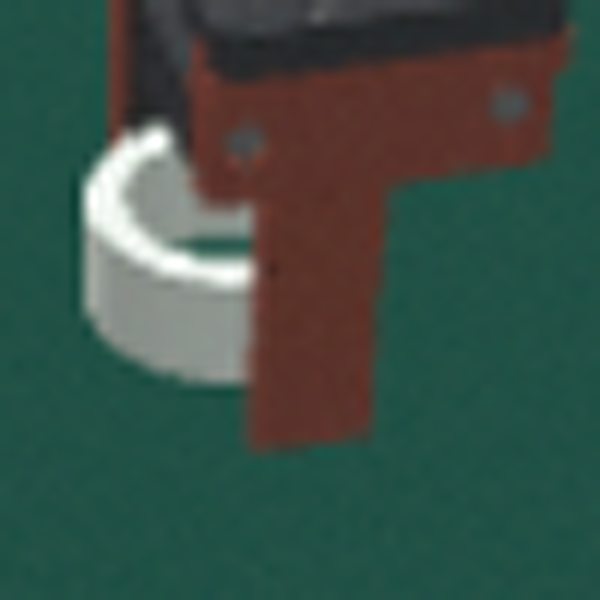

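{"method": "jog_arm", "body": {"gripper": [-1,-1,-1], "slide": [[0,0,0.0015],[0,0,0.0015],[0,0,0]], "dr": [[0,0,0],[0,0,0],[0,0,0]]}}

```text
time: 8.25
position: [0.6559, -0.1571, -0.0383]
orientation: [[-1.0, -0.0, 0.0], [-0.0, 1.0, 0.001], [-0.0, 0.001, -1.0]]
contact_force: [-7.0, 2.0, 17.4]
width: 0.088
```

{"method": "jog_arm", "body": {"gripper": [-1,-1], "slide": [[0,0,0.001],[0,0,0]], "dr": [[0,0,0],[0,0,0]]}}

```text
time: 8.5
position: [0.6559, -0.1571, -0.0384]
orientation: [[-1.0, -0.0, 0.001], [-0.0, 1.0, 0.001], [-0.001, 0.001, -1.0]]
contact_force: [-9.1, 3.4, 24.0]
width: 0.0877
```

{"method": "jog_arm", "body": {"gripper": [-1,-1], "slide": [[0,0,0.001],[0,0,0]], "dr": [[0,0,0],[0,0,0]]}}

```text
time: 8.75
position: [0.6559, -0.157, -0.0385]
orientation: [[-1.0, -0.0, 0.001], [-0.0, 1.0, 0.001], [-0.001, 0.001, -1.0]]
contact_force: [-11.5, 4.6, 32.3]
width: 0.088
```

{"method": "jog_arm", "body": {"gripper": [-1,-1], "slide": [[0,0,0.001],[0,0,0]], "dr": [[0,0,0],[0,0,0]]}}

```text
time: 9.0
position: [0.656, -0.157, -0.0385]
orientation: [[-1.0, -0.0, 0.001], [-0.0, 1.0, 0.002], [-0.001, 0.002, -1.0]]
contact_force: [-15.2, 4.8, 39.1]
width: 0.0878
```

{"method": "jog_arm", "body": {"gripper": [-1,-1,1,1,1,1,1,1], "slide": [[0,0,-0.0085],[0,0,0],[0,0,0],[0,0,0],[0,0,0],[0,0,0],[0,0,0],[0,0,0]], "dr": [[0,0,0],[0,0,0],[0,0,0],[0,0,0],[0,0,0],[0,0,0],[0,0,0],[0,0,0]], "force": 8}}

```text
time: 10.0
position: [0.6556, -0.157, -0.0352]
orientation: [[-1.0, -0.0, -0.0], [-0.0, 1.0, 0.0], [0.0, 0.0, -1.0]]
contact_force: [-0.5, -0.3, -0.6]
width: 0.0567
```

```bash
python3 - <<'E'
from h import *
s=cap('side')
o=arm.get_obs();p=o['position'];print(p,o['width'],o['contact_force'])
cv2.imwrite('pics/g7.png',cv2.resize(s['frame'][235:295,335:395,::-1],(600,600),interpolation=2))
E
```

```text
[ 0.6556347  -0.15700596 -0.03509665] 0.05665548506322823 [ 0.61585196 -0.21893316  0.09156408]
```

View pics/g7.png

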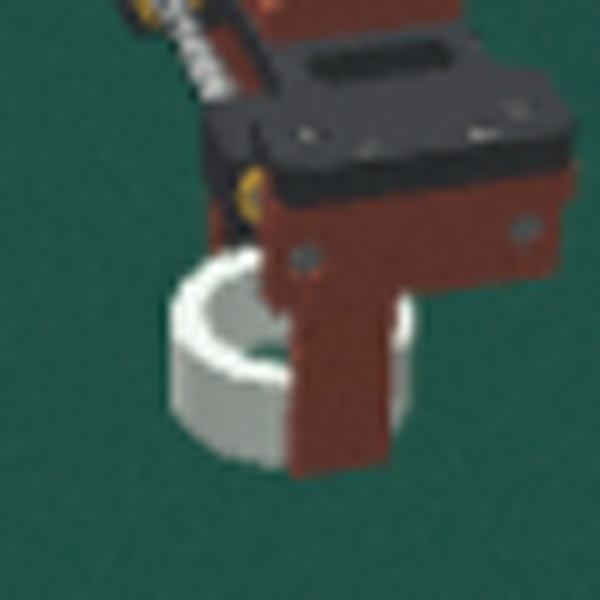

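{"method": "jog_arm", "body": {"gripper": [-1,-1,-1,-1,-1,-1,-1,-1,-1,-1,-1,-1], "slide": [[0,0,0],[0,0,0],[0,0,0],[0,0,0],[0,0,0],[0,0,0],[0,0,0],[0,0,0],[0,0,0],[0,0,0],[0,0,0],[0,0,0]], "dr": [[0,0,0],[0,0,0],[0,0,10],[0,0,10],[0,0,10],[0,0,10],[0,0,10],[0,0,10],[0,0,10],[0,0,10],[0,0,10],[0,0,0]]}}

```text
time: 11.55
position: [0.6557, -0.1567, -0.0352]
orientation: [[-0.002, 1.0, -0.0], [1.0, 0.002, -0.0], [-0.0, -0.0, -1.0]]
contact_force: [-0.5, -0.2, -0.5]
width: 0.0877
```

{"method": "jog_arm", "body": {"gripper": [1,1,1,1,1,1,1], "slide": [[0,0,0],[0,0,0],[0,0,0],[0,0,0],[0,0,0],[0,0,0],[0,0,0]], "dr": [[0,0,0],[0,0,0],[0,0,0],[0,0,0],[0,0,0],[0,0,0],[0,0,0]], "force": 20}}

```text
time: 12.42
position: [0.6556, -0.1571, -0.035]
orientation: [[-0.0, 1.0, -0.0], [1.0, 0.0, -0.0], [-0.0, -0.0, -1.0]]
contact_force: [-1.3, 0.7, 1.5]
width: 0.0562
```

```bash
python3 - <<'E'
from h import *
s=cap('side')
o=arm.get_obs();p=o['position'];print(p,o['width'],o['joints'].round(2));print(o['orientation'].round(3))
q,wh=fit(s,(340,250,48,45),'white');print(q,wh)
cv2.imwrite('pics/g8.png',cv2.resize(s['frame'][235:295,335:395,::-1],(600,600),interpolation=2))
E
```

```text
[ 0.6555986  -0.15714758 -0.03499184] 0.05606806644675847 [-0.31  0.85  0.68  1.73 -0.7   0.82  0.7 ]
[[-0.  1. -0.]
 [ 1.  0. -0.]
 [-0. -0. -1.]]
[364.74278523 269.57293962] [23.         21.66666667]
```

View pics/g8.png

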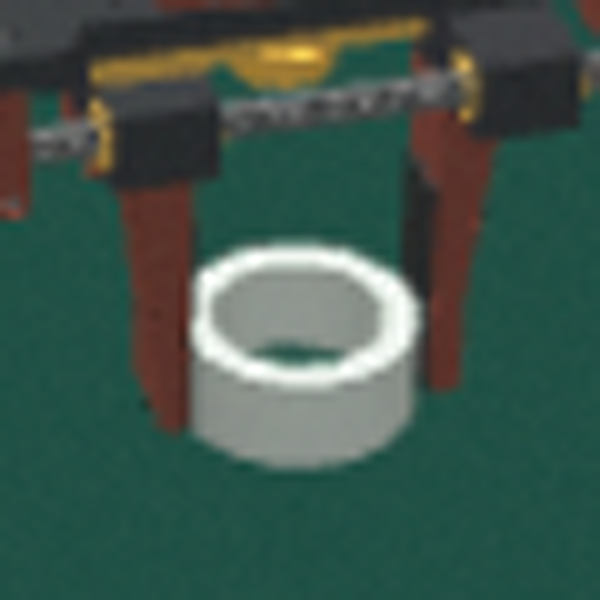

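{"method": "jog_arm", "body": {"gripper": [1,1,1,1,1,1,1,1,1,1], "slide": [[0,0,-0.015],[0,0,-0.03],[0,0,-0.015],[0.03,-0.025,0],[0.04,-0.035,0],[0.045,-0.04,0],[0.04,-0.035,0],[0.0235,-0.02,0],[0,0,0.015],[0,0,0.015]], "dr": [[0,0,0],[0,0,0],[0,0,0],[0,0,0],[0,0,0],[0,0,0],[0,0,0],[0,0,0],[0,0,0],[0,0,0]]}}

```text
time: 13.72
position: [0.5016, 0.0211, -0.0055]
orientation: [[-0.0, 1.0, 0.001], [1.0, 0.0, -0.0], [-0.0, 0.001, -1.0]]
contact_force: [0.3, -0.5, -0.8]
width: 0.0559
```

{"method": "jog_arm", "body": {"gripper": [1], "slide": [[0,0,0]], "dr": [[0,0,0]]}}

```text
time: 13.85
position: [0.5004, 0.02, -0.0062]
orientation: [[0.002, 1.0, -0.002], [1.0, -0.002, -0.001], [-0.001, -0.002, -1.0]]
contact_force: [-0.5, -0.2, -1.5]
width: 0.0563
```

```bash
python3 - <<'E'
from h import *
s=cap('side');c=cap('top')
o=arm.get_obs();p=o['position'];print(p,o['width'],o['contact_force'],o['time'])
cv2.imwrite('pics/g9.png',np.hstack([cv2.resize(s['frame'][200:260,258:318,::-1],(400,400),interpolation=2),cv2.resize(c['frame'][230:310,229:309,::-1],(400,400),interpolation=2)]))
E
```

```text
[ 0.50104749  0.02003951 -0.00527454] 0.056212195472306 [ 0.23120632  0.55409173 -1.21580211] 13.95
```

View pics/g9.png

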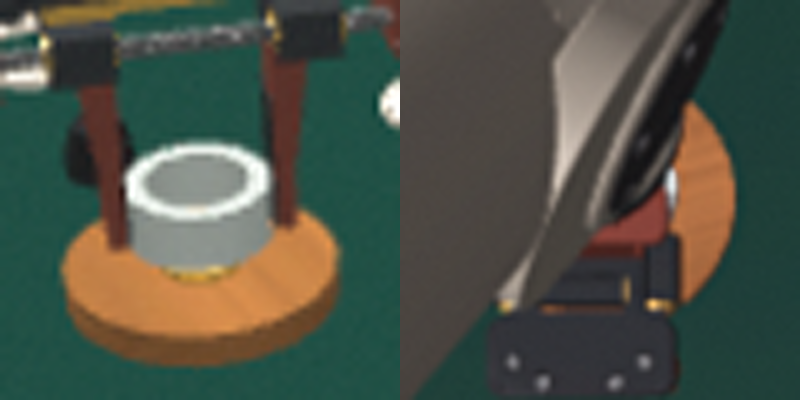

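```bash
python3 - <<'E'
from h import *
s=cap('side')
o=arm.get_obs();p=o['position'];print(p)
x,y,w,h=272,216,32,34;up=8
f=cv2.resize(s['frame'][y:y+h,x:x+w],None,fx=up,fy=up,interpolation=cv2.INTER_CUBIC)
hsv=cv2.cvtColor(f,cv2.COLOR_RGB2HSV)
for T in (165,180,195):
    m=((hsv[...,1]<45)&(hsv[...,2]>T)).astype('uint8')
    cs,_=cv2.findContours(m,cv2.RETR_EXTERNAL,cv2.CHAIN_APPROX_NONE)
    hl=cv2.convexHull(max(cs,key=cv2.contourArea));e=cv2.fitEllipse(hl)
    q=np.array(e[0])/up-.5+.5/up+[x,y]
    zb=p[2]+.0352; print(T,q,np.array(e[1])/up,ray(s,*q,zb+.024), 'boss',ray(s,287.6,237.9,.018))
E
```

```text
[ 0.50122566  0.02023308 -0.00502561]
165 [287.28743935 226.53216934] [11.89553738 21.80470848] [0.50118764 0.01729946 0.05417439] boss [0.50029426 0.02041519 0.018     ]
180 [287.24503803 226.50446033] [11.56152916 21.62220001] [0.50110301 0.01746516 0.05417439] boss [0.50029426 0.02041519 0.018     ]
195 [287.23760128 226.458951  ] [11.11910057 21.42803001] [0.50111941 0.01769781 0.05417439] boss [0.50029426 0.02041519 0.018     ]
```

{"method": "jog_arm", "body": {"gripper": [1,1,1,1,1,1], "slide": [[0.002,0.0005,0],[0,0,0.005],[0,0,0.005],[0,0,0.004],[0,0,0],[0,0,0]], "dr": [[0,0,0],[0,0,0],[0,0,0],[0,0,0],[0,0,0],[0,0,0]]}}

```text
time: 14.75
position: [0.5011, 0.0234, -0.0191]
orientation: [[-0.0, 1.0, -0.0], [1.0, 0.0, -0.0], [-0.0, -0.0, -1.0]]
contact_force: [0.1, 0.1, -0.4]
width: 0.056
```

{"method": "jog_arm", "body": {"gripper": [1,1,1], "slide": [[0,0,0.001],[0,0,0.001],[0,0,0]], "dr": [[0,0,0],[0,0,0],[0,0,0]]}}

```text
time: 15.12
position: [0.5012, 0.0235, -0.021]
orientation: [[-0.0, 1.0, 0.0], [1.0, 0.0, 0.0], [0.0, 0.0, -1.0]]
contact_force: [0.1, 0.3, -0.9]
width: 0.0564
```

{"method": "jog_arm", "body": {"gripper": [1,1], "slide": [[0,0,0.0008],[0,0,0]], "dr": [[0,0,0],[0,0,0]]}}

```text
time: 15.38
position: [0.5012, 0.0235, -0.0211]
orientation: [[0.0, 1.0, 0.0], [1.0, -0.0, 0.001], [0.001, 0.0, -1.0]]
contact_force: [-3.4, 0.3, 11.1]
width: 0.0561
```

```bash
python3 - <<'E'
from h import *
s=cap('side')
o=arm.get_obs();p=o['position'];print(p,o['contact_force'])
cv2.imwrite('pics/g10.png',cv2.resize(s['frame'][205:265,258:318,::-1],(600,600),interpolation=2))
E
```

```text
[ 0.50123043  0.02352109 -0.0211285 ] [-2.13930322  0.74621914 11.16741717]
```

View pics/g10.png

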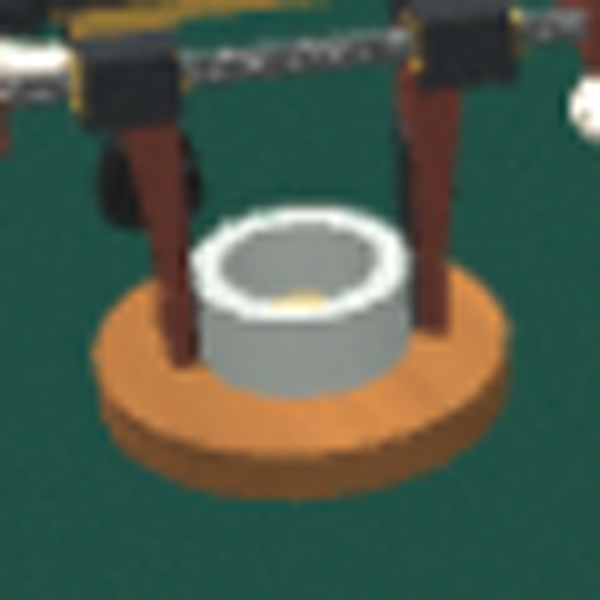

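{"method": "jog_arm", "body": {"gripper": [-1,-1,-1,-1,-1,-1,-1,-1,-1,-1,-1,-1], "slide": [[0,0,-0.0008],[0,0,0],[0,0,0],[0,0,-0.03],[0,0,-0.05],[0,0,-0.03],[-0.03,0.002,0],[-0.05,0.003,0],[-0.055,0.004,0],[-0.055,0.004,0],[-0.055,0.004,0],[-0.055,0.004,0]], "dr": [[0,0,0],[0,0,0],[0,0,0],[0,0,0],[0,0,0],[0,0,0],[0,0,0],[0,0,0],[0,0,0],[0,0,0],[0,0,0],[0,0,0]]}}

```text
time: 16.92
position: [0.5222, -0.2781, 0.0887]
orientation: [[-0.001, 1.0, -0.0], [1.0, 0.001, 0.0], [0.0, -0.0, -1.0]]
contact_force: [1.5, 0.3, -0.1]
width: 0.0877
```

{"method": "jog_arm", "body": {"gripper": [-1,-1,-1,-1,-1], "slide": [[-0.055,0.003,0],[-0.04,0.002,0],[-0.0165,0.001,0],[0,0,0.03],[0,0,0]], "dr": [[0,0,0],[0,0,0],[0,0,0],[0,0,0],[0,0,0]]}}

```text
time: 17.55
position: [0.5273, -0.3855, 0.0567]
orientation: [[-0.001, 1.0, -0.004], [1.0, 0.001, 0.003], [0.003, -0.004, -1.0]]
contact_force: [0.3, -0.1, -0.3]
width: 0.0877
```

```bash
python3 - <<'E'
from h import *
s=cap('side','s2.png');c=cap('top')
o=arm.get_obs();p=o['position'];print(p,o['contact_force'],o['time'],o['joints'].round(2))
cv2.imwrite('pics/g11.png',np.hstack([cv2.resize(s['frame'][280:380,284:384,::-1],(400,400),interpolation=2),cv2.resize(s['frame'][205:265,258:318,::-1],(400,400),interpolation=2)]))
q,wh=fit(c,(445,235,45,42),'yellow');print(q,wh)
q,wh=fit(s,(312,330,45,38),'yellow');print(q,wh)
E
```

```text
[ 0.52856677 -0.38692186  0.05912529] [ 0.04779468 -0.16310814  0.13313442] 17.65 [ 0.02  0.71  0.78  1.75 -0.6   0.94  1.04]Traceback (most recent call last):
  File "<stdin>", line 5, in <module>
  File "h.py", line 27, in fit
    hl=cv2.convexHull(max(cs,key=cv2.contourArea));
                      ~~~^^^^^^^^^^^^^^^^^^^^^^^^
ValueError: max() iterable argument is empty
```

View pics/g11.png

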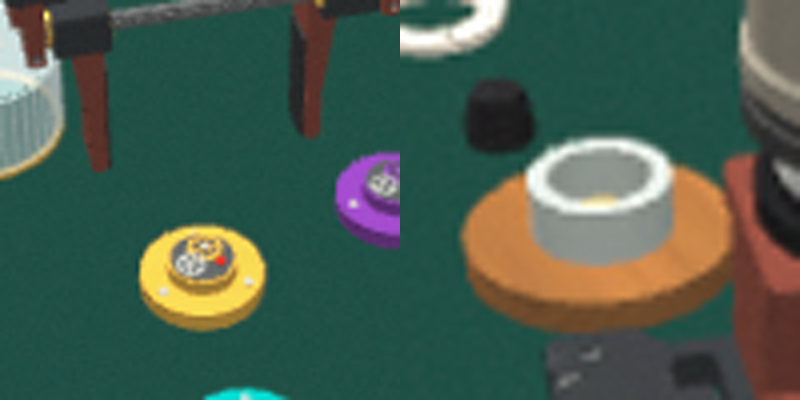

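{"method": "jog_arm", "body": {"gripper": [-1,-1,-1,-1,1,1,1,1,1,1], "slide": [[0,0,0.04],[0,0,0.035],[0,0,0.015],[0,0,0.004],[0,0,0],[0,0,0],[0,0,0],[0,0,0],[0,0,0],[0,0,0]], "dr": [[0,0,0],[0,0,0],[0,0,0],[0,0,0],[0,0,0],[0,0,0],[0,0,0],[0,0,0],[0,0,0],[0,0,0]], "force": 8}}

```text
time: 18.9
position: [0.5284, -0.3884, -0.0343]
orientation: [[-0.0, 1.0, 0.001], [1.0, 0.0, -0.0], [-0.0, 0.001, -1.0]]
contact_force: [-0.6, 0.9, 5.7]
width: 0.0597
```

{"method": "jog_arm", "body": {"gripper": [-1,-1,-1,-1,-1,-1,-1,-1,-1,-1,-1,-1], "slide": [[0,0,0],[0,0,0],[0,0,0],[0,0,0],[0,0,0],[0,0,0],[0,0,0],[0,0,0],[0,0,0],[0,0,0],[0,0,0],[0,0,0]], "dr": [[0,0,0],[0,0,0],[0,0,10],[0,0,10],[0,0,10],[0,0,10],[0,0,10],[0,0,10],[0,0,10],[0,0,10],[0,0,10],[0,0,0]]}}

```text
time: 20.4
position: [0.5281, -0.3878, -0.0356]
orientation: [[1.0, 0.002, -0.001], [0.002, -1.0, -0.0], [-0.001, 0.0, -1.0]]
contact_force: [-0.6, -0.1, 0.5]
width: 0.088
```

{"method": "jog_arm", "body": {"gripper": [1,1,1,1,1,1,1], "slide": [[0,0,0],[0,0,0],[0,0,0],[0,0,0],[0,0,0],[0,0,0],[0,0,0]], "dr": [[0,0,0],[0,0,0],[0,0,0],[0,0,0],[0,0,0],[0,0,0],[0,0,0]], "force": 25}}

```text
time: 21.28
position: [0.5283, -0.3881, -0.035]
orientation: [[1.0, 0.0, 0.0], [0.0, -1.0, 0.0], [0.0, -0.0, -1.0]]
contact_force: [0.7, 0.3, 1.0]
width: 0.0593
```

```bash
python3 - <<'E'
from h import *
s=cap('side')
o=arm.get_obs();p=o['position'];print(p,o['contact_force'],o['width'],o['time'],o['joints'].round(2));print(o['orientation'].round(3))
cv2.imwrite('pics/g12.png',cv2.resize(s['frame'][310:380,300:370,::-1],(600,600),interpolation=2))
E
```

```text
[ 0.52828328 -0.38804502 -0.03493771] [-0.47187254  0.34869392  2.32453169] 0.059443081917217415 21.325 [-0.1   1.01  1.01  1.79 -1.03  0.99 -0.21]
[[ 1.  0.  0.]
 [ 0. -1.  0.]
 [ 0. -0. -1.]]
```

View pics/g12.png

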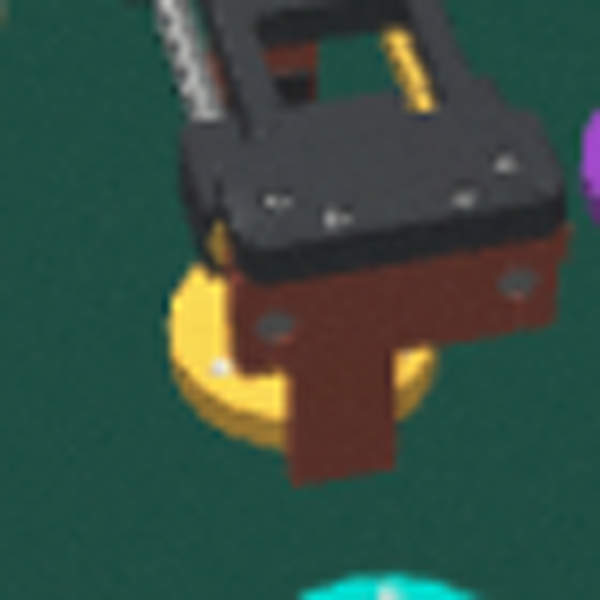

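{"method": "jog_arm", "body": {"gripper": [1,1,1,1,1,1,1,1,1,1,1,1], "slide": [[0,0,-0.015],[0,0,-0.035],[0,0,-0.035],[0,0,-0.015],[-0.002,-0.03,0],[-0.003,-0.045,0],[-0.003,-0.05,0],[-0.003,-0.05,0],[-0.003,-0.05,0],[-0.003,-0.05,0],[-0.003,-0.05,0],[-0.003,-0.045,0]], "dr": [[0,0,0],[0,0,0],[0,0,0],[0,0,0],[0,0,0],[0,0,0],[0,0,0],[0,0,0],[0,0,0],[0,0,0],[0,0,0],[0,0,0]]}}

```text
time: 22.82
position: [0.5046, -0.0159, 0.0646]
orientation: [[1.0, 0.001, -0.001], [0.001, -1.0, 0.0], [-0.001, -0.0, -1.0]]
contact_force: [-0.6, -0.8, -2.5]
width: 0.0591
```

{"method": "jog_arm", "body": {"gripper": [1,1,1,1,1,1,1,1], "slide": [[-0.004,-0.03,0],[0,-0.0115,0],[0,0,0.01],[0,0,0.02],[0,0,0.02],[0,0,0.01],[0,0,0],[0,0,0]], "dr": [[0,0,0],[0,0,0],[0,0,0],[0,0,0],[0,0,0],[0,0,0],[0,0,0],[0,0,0]]}}

```text
time: 23.82
position: [0.5015, 0.0229, 0.0054]
orientation: [[1.0, -0.001, 0.001], [-0.001, -1.0, -0.0], [0.001, 0.0, -1.0]]
contact_force: [0.0, 0.2, -1.8]
width: 0.0593
```

```bash
python3 - <<'E'
from h import *
s=cap('side')
o=arm.get_obs();p=o['position'];print(p,o['contact_force'],o['width'],o['time'])
cv2.imwrite('pics/g13.png',cv2.resize(s['frame'][195:265,253:323,::-1],(600,600),interpolation=2))
E
```

```text
[0.50162926 0.02305202 0.00549332] [-0.17550532 -0.78478838 -1.47936551] 0.059263617973622784 23.875
```

View pics/g13.png

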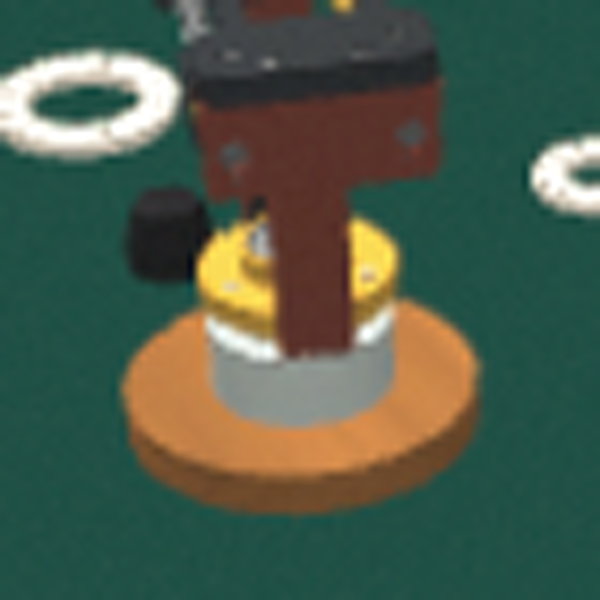

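{"method": "jog_arm", "body": {"gripper": [1,1,1,1,1], "slide": [[0,0,0.003],[0,0,0.002],[0,0,0.001],[0,0,0],[0,0,0]], "dr": [[0,0,0],[0,0,0],[0,0,0],[0,0,0],[0,0,0]]}}

```text
time: 24.5
position: [0.5012, 0.0235, -0.001]
orientation: [[1.0, 0.0, 0.0], [0.0, -1.0, 0.0], [0.0, -0.0, -1.0]]
contact_force: [-0.8, -0.2, -2.2]
width: 0.0592
```

{"method": "jog_arm", "body": {"gripper": [1,1,1], "slide": [[0,0,0.001],[0,0,0.0005],[0,0,0]], "dr": [[0,0,0],[0,0,0],[0,0,0]]}}

```text
time: 24.88
position: [0.5012, 0.0235, -0.0021]
orientation: [[1.0, 0.0, 0.0], [0.0, -1.0, 0.001], [0.0, -0.001, -1.0]]
contact_force: [-2.4, 1.4, 6.7]
width: 0.0592
```

{"method": "jog_arm", "body": {"gripper": [-1,-1,-1,-1,-1,-1,-1,-1,-1,-1,-1], "slide": [[0,0,-0.0005],[0,0,0],[0,0,0],[0,0,-0.02],[0,0,-0.05],[0,0,-0.03],[-0.008,-0.039,0],[-0.01,-0.05,0],[-0.01,-0.05,0],[-0.01,-0.05,0],[-0.005,-0.025,0]], "dr": [[0,0,0],[0,0,0],[0,0,0],[0,0,0],[0,0,0],[0,0,0],[0,0,0],[0,0,0],[0,0,0],[0,0,0],[0,0,0]]}}

```text
time: 26.25
position: [0.4572, 0.2404, 0.0976]
orientation: [[1.0, 0.004, -0.0], [0.004, -1.0, 0.0], [-0.0, -0.0, -1.0]]
contact_force: [-0.3, -0.2, 0.3]
width: 0.0878
```

{"method": "jog_arm", "body": {"gripper": [-1,-1,-1], "slide": [[0,0,0.03],[0,0,0.03],[0,0,0]], "dr": [[0,0,0],[0,0,0],[0,0,0]]}}

```text
time: 26.62
position: [0.4567, 0.2369, 0.0366]
orientation: [[1.0, 0.0, -0.003], [0.0, -1.0, -0.002], [-0.003, 0.002, -1.0]]
contact_force: [-0.2, 0.1, 0.6]
width: 0.088
```

```bash
python3 - <<'E'
from h import *
s=cap('side')
o=arm.get_obs();p=o['position'];print(p,o['contact_force'],o['width'],o['time'],o['joints'].round(2))
cv2.imwrite('pics/g14.png',np.hstack([cv2.resize(s['frame'][195:265,253:323,::-1],(400,400),interpolation=2),cv2.resize(s['frame'][150:230,222:302,::-1],(400,400),interpolation=2)]))
E
```

```text
[0.45778909 0.23696509 0.03788341] [ 0.08522426 -0.2572624   0.35106197] 0.08793715261530728 26.675 [-1.46  0.89  1.29  2.11 -1.04  1.04 -1.18]
```

View pics/g14.png

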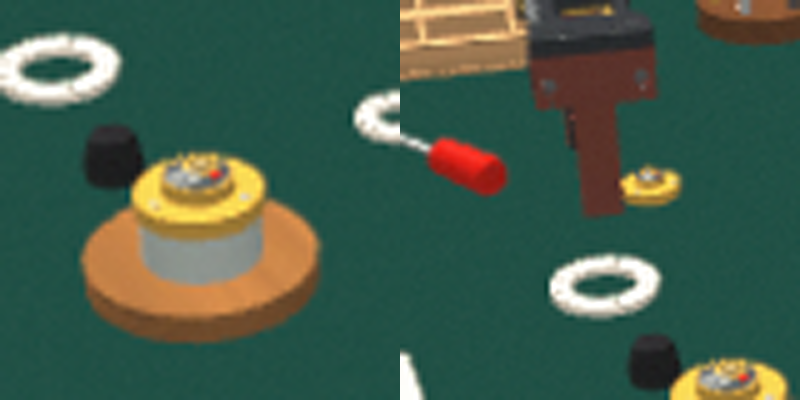

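{"method": "jog_arm", "body": {"gripper": [-1,-1,-1,-1,-1], "slide": [[0,0,0.03],[0,0,0.03],[0,0,0.01],[0,0,0.004],[0,0,0]], "dr": [[0,0,0],[0,0,0],[0,0,0],[0,0,0],[0,0,0]]}}

```text
time: 27.3
position: [0.4587, 0.2376, -0.0352]
orientation: [[1.0, 0.0, 0.001], [0.0, -1.0, 0.001], [0.001, -0.001, -1.0]]
contact_force: [0.1, -0.5, 0.6]
width: 0.088
```

```bash
python3 - <<'E'
from h import *
s=cap('side')
o=arm.get_obs();p=o['position'];print(p,o['contact_force'],o['width'],o['time'],o['joints'].round(2))
cv2.imwrite('pics/g15.png',cv2.resize(s['frame'][170:230,232:292,::-1],(500,500),interpolation=2))
E
```

```text
[ 0.45875063  0.23764263 -0.03513913] [ 0.12139716 -0.40740624 -0.20881123] 0.08830016633493967 27.35 [-1.39  0.96  1.14  2.13 -1.19  0.94 -1.09]
```

View pics/g15.png

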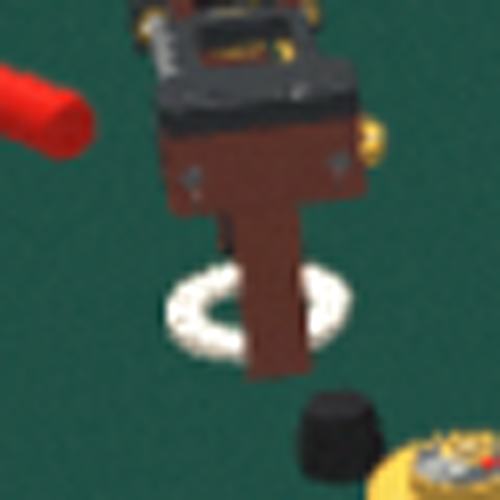

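{"method": "jog_arm", "body": {"gripper": [-1,-1,1,1,1,1,1,1], "slide": [[0,0,0.0012],[0,0,0],[0,0,0],[0,0,0],[0,0,0],[0,0,0],[0,0,0],[0,0,0]], "dr": [[0,0,0],[0,0,0],[0,0,0],[0,0,0],[0,0,0],[0,0,0],[0,0,0],[0,0,0]], "force": 6}}

```text
time: 28.35
position: [0.4581, 0.2375, -0.0372]
orientation: [[1.0, 0.0, 0.0], [0.0, -1.0, 0.0], [0.0, -0.0, -1.0]]
contact_force: [0.5, 0.4, 0.4]
width: 0.0639
```

{"method": "jog_arm", "body": {"gripper": [-1,-1,-1,-1,-1,-1,-1,-1,-1,-1,-1,-1], "slide": [[0,0,0],[0,0,0],[0,0,0],[0,0,0],[0,0,0],[0,0,0],[0,0,0],[0,0,0],[0,0,0],[0,0,0],[0,0,0],[0,0,0]], "dr": [[0,0,0],[0,0,0],[0,0,-10],[0,0,-10],[0,0,-10],[0,0,-10],[0,0,-10],[0,0,-10],[0,0,-10],[0,0,-10],[0,0,-10],[0,0,0]]}}

```text
time: 29.85
position: [0.4581, 0.2375, -0.037]
orientation: [[0.002, 1.0, -0.0], [1.0, -0.002, 0.001], [0.001, -0.0, -1.0]]
contact_force: [-0.6, 1.0, -0.5]
width: 0.0877
```

{"method": "jog_arm", "body": {"gripper": [-1,1,1,1,1,1,1], "slide": [[0,0,0],[0,0,0],[0,0,0],[0,0,0],[0,0,0],[0,0,0],[0,0,0]], "dr": [[0,0,0],[0,0,0],[0,0,0],[0,0,0],[0,0,0],[0,0,0],[0,0,0]], "force": 12}}

```text
time: 30.72
position: [0.4581, 0.2374, -0.0373]
orientation: [[-0.0, 1.0, -0.0], [1.0, 0.0, 0.0], [0.0, -0.0, -1.0]]
contact_force: [0.1, -0.6, 0.1]
width: 0.0638
```

```bash
python3 - <<'E'
from h import *
s=cap('side')
o=arm.get_obs();p=o['position'];print(p,o['contact_force'],o['width'],o['time'],o['joints'].round(2));print(o['orientation'].round(3))
cv2.imwrite('pics/g16.png',cv2.resize(s['frame'][170:230,232:292,::-1],(500,500),interpolation=2))
E
```

```text
[ 0.45809616  0.23743893 -0.0372423 ] [-0.8395003  -0.34172007 -0.68266619] 0.06405781866569857 30.775 [-1.23  0.74  0.84  2.12 -0.92  0.69  0.25]
[[-0.  1.  0.]
 [ 1.  0.  0.]
 [ 0.  0. -1.]]
```

View pics/g16.png

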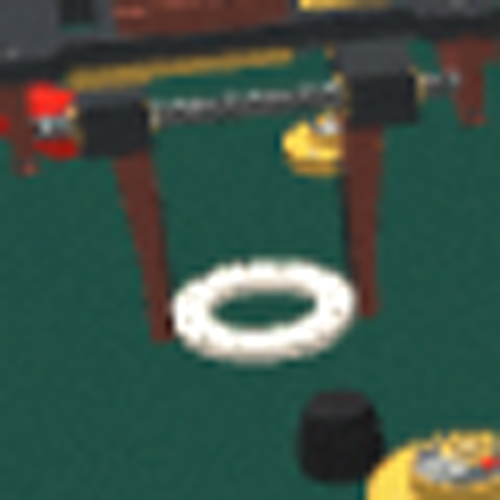

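{"method": "jog_arm", "body": {"gripper": [1,1,1,1,1,1,1,1,1,1,1,1], "slide": [[0,0,-0.005],[0,0,-0.02],[0,0,-0.04],[0,0,-0.035],[-0.02,0.004,0],[-0.04,0.008,0],[-0.045,0.009,0],[-0.045,0.009,0],[-0.04,0.008,0],[-0.024,0.005,0],[0,0,0.02],[0,0,0.013]], "dr": [[0,0,0],[0,0,0],[0,0,0],[0,0,0],[0,0,0],[0,0,0],[0,0,0],[0,0,0],[0,0,0],[0,0,0],[0,0,0],[0,0,0]]}}

```text
time: 32.28
position: [0.5, 0.0223, 0.0284]
orientation: [[0.002, 1.0, -0.002], [1.0, -0.002, -0.0], [-0.0, -0.002, -1.0]]
contact_force: [-0.5, -0.1, -0.2]
width: 0.0637
```

{"method": "jog_arm", "body": {"gripper": [1,1], "slide": [[0,0,0],[0,0,0]], "dr": [[0,0,0],[0,0,0]]}}

```text
time: 32.52
position: [0.5011, 0.0234, 0.0298]
orientation: [[-0.001, 1.0, -0.0], [1.0, 0.001, -0.0], [-0.0, -0.0, -1.0]]
contact_force: [0.8, -1.1, 0.5]
width: 0.0638
```

```bash
python3 - <<'E'
from h import *
s=cap('side')
o=arm.get_obs();p=o['position'];print(p,o['contact_force'],o['width'],o['time'],o['joints'].round(2))
cv2.imwrite('pics/g17.png',cv2.resize(s['frame'][190:260,253:323,::-1],(600,600),interpolation=2))
E
```

```text
[0.50133003 0.02358682 0.03002014] [ 0.14030209 -1.01880723 -0.29150712] 0.06339189946641326 32.575 [-0.89  0.61  0.95  2.14 -0.74  0.77  0.55]
```

View pics/g17.png

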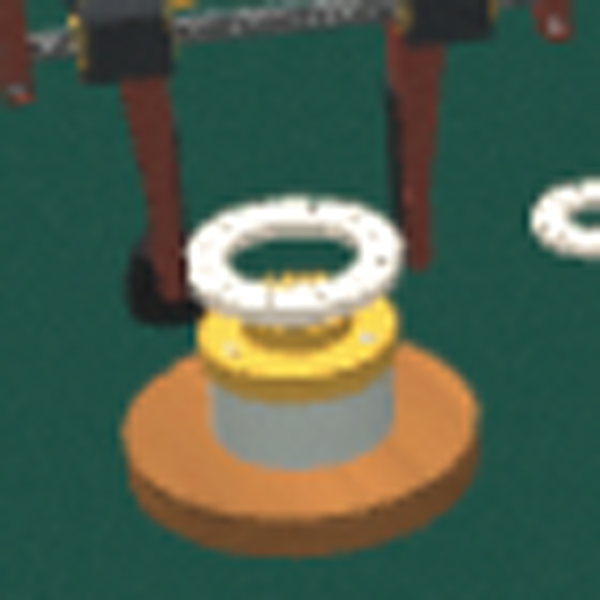

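{"method": "jog_arm", "body": {"gripper": [1,1,1,1,1,1,1], "slide": [[0,0,0.004],[0,0,0.004],[0,0,0.004],[0,0,0.004],[0,0,0.001],[0,0,0],[0,0,0]], "dr": [[0,0,0],[0,0,0],[0,0,0],[0,0,0],[0,0,0],[0,0,0],[0,0,0]]}}

```text
time: 33.45
position: [0.5012, 0.0234, 0.0128]
orientation: [[-0.0, 1.0, 0.0], [1.0, 0.0, 0.0], [0.0, 0.0, -1.0]]
contact_force: [0.1, -0.9, -0.4]
width: 0.064
```

{"method": "jog_arm", "body": {"gripper": [1,1,1,1], "slide": [[0,0,0.001],[0,0,0.001],[0,0,0.0003],[0,0,0]], "dr": [[0,0,0],[0,0,0],[0,0,0],[0,0,0]]}}

```text
time: 33.95
position: [0.5012, 0.0235, 0.0106]
orientation: [[-0.0, 1.0, 0.0], [1.0, 0.0, 0.0], [0.0, 0.0, -1.0]]
contact_force: [-1.5, 0.5, 4.7]
width: 0.0638
```

```bash
python3 - <<'E'
from h import *
s=cap('side')
o=arm.get_obs();p=o['position'];print(p,o['contact_force'],o['width'],o['time'],o['joints'].round(2))
cv2.imwrite('pics/g18.png',cv2.resize(s['frame'][190:260,253:323,::-1],(600,600),interpolation=2))
E
```

```text
[0.5011595  0.02347721 0.01058421] [-1.27580996  0.0175234   4.40871631] 0.06361385043519335 34.0 [-0.85  0.64  0.9   2.14 -0.78  0.73  0.58]
```

View pics/g18.png

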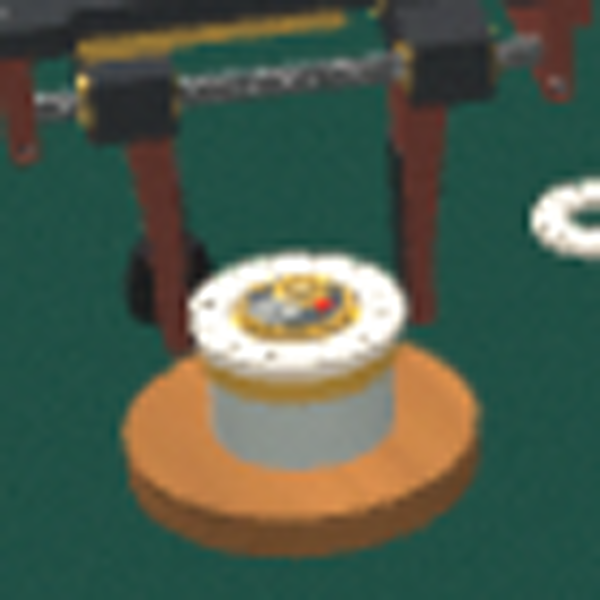

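{"method": "jog_arm", "body": {"gripper": [-1,-1,-1,-1,-1,-1,-1,-1,-1,-1,-1,-1], "slide": [[0,0,-0.0003],[0,0,0],[0,0,0],[0,0,-0.03],[0,0,-0.05],[-0.03,-0.007,0],[-0.05,-0.012,0],[-0.05,-0.012,0],[-0.05,-0.012,0],[-0.05,-0.011,0],[-0.034,-0.007,0],[0,0,0]], "dr": [[0,0,0],[0,0,0],[0,0,0],[0,0,0],[0,0,0],[0,0,0],[0,0,0],[0,0,0],[0,0,0],[0,0,0],[0,0,0],[0,0,0]]}}

```text
time: 35.5
position: [0.4391, -0.2435, 0.0911]
orientation: [[0.005, 1.0, 0.001], [1.0, -0.005, -0.001], [-0.001, 0.001, -1.0]]
contact_force: [-0.9, 0.4, -0.5]
width: 0.0876
```

{"method": "jog_arm", "body": {"gripper": [-1,-1,-1,-1], "slide": [[0,0,0.02],[0,0,0.01],[0,0,0],[0,0,0]], "dr": [[0,0,0],[0,0,0],[0,0,0],[0,0,0]]}}

```text
time: 36.0
position: [0.4405, -0.2404, 0.0611]
orientation: [[-0.001, 1.0, 0.0], [1.0, 0.001, -0.0], [-0.0, 0.0, -1.0]]
contact_force: [-0.4, -0.1, 1.1]
width: 0.0882
```

```bash
python3 - <<'E'
from h import *
s=cap('side')
o=arm.get_obs();p=o['position'];print(p,o['contact_force'],o['width'],o['time'],o['joints'].round(2))
print(proj(s,[p[0],p[1],.078]), proj(s,[p[0],p[1],p[2]+.038]))
cv2.imwrite('pics/g19.png',np.hstack([cv2.resize(s['frame'][195:265,253:323,::-1],(400,400),interpolation=2),cv2.resize(s['frame'][240:330,232:322,::-1],(400,400),interpolation=2)]))
E
```

```text
[ 0.44058703 -0.24046631  0.06115684] [-0.48707877  0.00570609  0.37947897] 0.08797715486608583 36.05 [-0.36  0.54  0.96  2.12 -0.63  0.8   1.  ]
[276.53169763 281.8880864 ] [275.78194197 273.61971559]
```

View pics/g19.png

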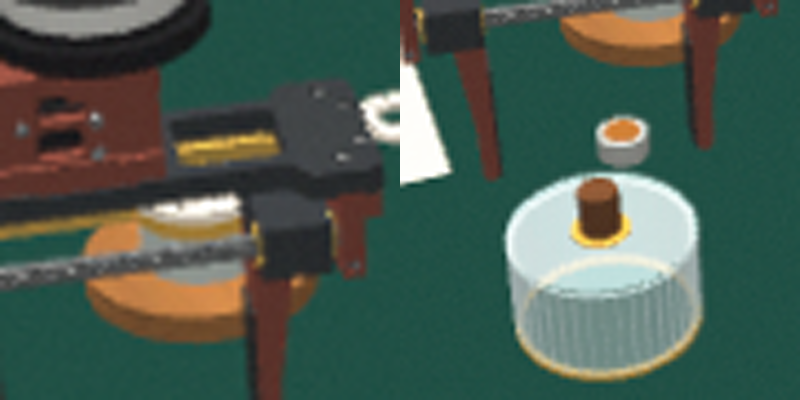

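{"method": "jog_arm", "body": {"gripper": [-1,-1,-1,-1,1,1,1,1,1,1,1,1], "slide": [[0,0,0.015],[0,0,0.015],[0,0,0.0085],[0,0,0],[0,0,0],[0,0,0],[0,0,0],[0,0,0],[0,0,0],[0,0,0],[0,0,0],[0,0,0]], "dr": [[0,0,0],[0,0,0],[0,0,0],[0,0,0],[0,0,0],[0,0,0],[0,0,0],[0,0,0],[0,0,0],[0,0,0],[0,0,0],[0,0,0]], "force": 5}}

```text
time: 37.55
position: [0.44, -0.2405, 0.0222]
orientation: [[-0.0, 1.0, -0.0], [1.0, 0.0, 0.0], [0.0, -0.0, -1.0]]
contact_force: [-0.7, 0.0, -0.0]
width: 0.0197
```

```bash
python3 - <<'E'
from h import *
s=cap('side')
o=arm.get_obs();p=o['position'];print(p,o['contact_force'],o['width'],o['time'])
cv2.imwrite('pics/g20.png',cv2.resize(s['frame'][245:325,237:317,::-1],(560,560),interpolation=2))
E
```

```text
[ 0.43991735 -0.24053465  0.02217632] [-0.31889201 -0.63082343  0.97651038] 0.01994873026465215 37.6
```

View pics/g20.png

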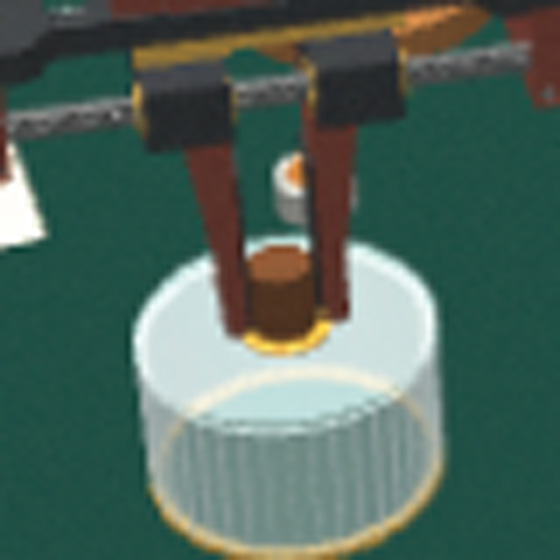

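{"method": "jog_arm", "body": {"gripper": [0,0,0,0,0,0,0,0,0,0,0,0], "slide": [[0,0,0],[0,0,0],[0,0,0],[0,0,0],[0,0,0],[0,0,0],[0,0,0],[0,0,0],[0,0,0],[0,0,0],[0,0,0],[0,0,0]], "dr": [[0,0,0],[0,0,0],[0,0,10],[0,0,10],[0,0,10],[0,0,10],[0,0,10],[0,0,10],[0,0,10],[0,0,10],[0,0,10],[0,0,0]]}}

```text
time: 39.1
position: [0.4401, -0.2407, 0.022]
orientation: [[1.0, 0.002, -0.001], [0.002, -1.0, -0.001], [-0.001, 0.001, -1.0]]
contact_force: [0.2, -0.3, -0.2]
width: 0.0442
```

{"method": "jog_arm", "body": {"gripper": [1,1,1,1,1,1], "slide": [[0,0,0],[0,0,0],[0,0,0],[0,0,0],[0,0,0],[0,0,0]], "dr": [[0,0,0],[0,0,0],[0,0,0],[0,0,0],[0,0,0],[0,0,0]], "force": 25}}

```text
time: 39.85
position: [0.4403, -0.2406, 0.0223]
orientation: [[1.0, 0.0, 0.0], [0.0, -1.0, -0.0], [0.0, 0.0, -1.0]]
contact_force: [-0.5, 0.6, 0.6]
width: 0.0195
```

```bash
python3 - <<'E'
from h import *
s=cap('side')
o=arm.get_obs();p=o['position'];print(p,o['contact_force'],o['width'],o['time'],o['joints'].round(2));print(o['orientation'].round(3))
cv2.imwrite('pics/g21.png',np.hstack([cv2.resize(s['frame'][195:265,253:323,::-1],(400,400),interpolation=2),cv2.resize(s['frame'][245:325,237:317,::-1],(400,400),interpolation=2)]))
E
```

```text
[ 0.44030338 -0.24062559  0.02232908] [ 0.07137577 -0.12418043  1.19243082] 0.01929228830132016 39.9 [-0.47  0.86  1.23  2.15 -1.04  0.97 -0.19]
[[ 1.  0.  0.]
 [ 0. -1. -0.]
 [ 0.  0. -1.]]
```

View pics/g21.png

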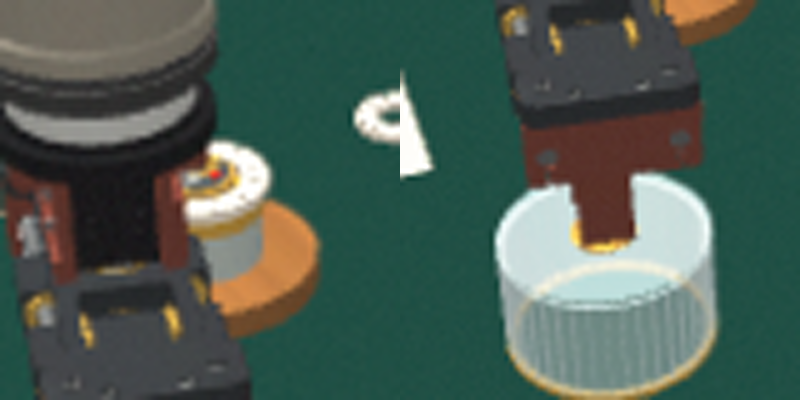

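{"method": "jog_arm", "body": {"gripper": [1,1,1,1,1,1,1,1,1,1,1,1], "slide": [[0,0,-0.005],[0,0,-0.02],[0,0,-0.03],[0,0,-0.025],[0,0,-0.01],[0.004,-0.02,0],[0.009,-0.04,0],[0.01,-0.045,0],[0.01,-0.045,0],[0.01,-0.045,0],[0.01,-0.04,0],[0.008,-0.029,0]], "dr": [[0,0,0],[0,0,0],[0,0,0],[0,0,0],[0,0,0],[0,0,0],[0,0,0],[0,0,0],[0,0,0],[0,0,0],[0,0,0],[0,0,0]]}}

```text
time: 41.4
position: [0.5007, 0.0258, 0.1114]
orientation: [[1.0, 0.002, -0.002], [0.002, -1.0, 0.001], [-0.002, -0.001, -1.0]]
contact_force: [0.6, -0.3, -2.9]
width: 0.0193
```

{"method": "jog_arm", "body": {"gripper": [1,1,1], "slide": [[0,0,0],[0,0,0.01],[0,0,0]], "dr": [[0,0,0],[0,0,0],[0,0,0]]}}

```text
time: 41.78
position: [0.4999, 0.0225, 0.1013]
orientation: [[1.0, -0.002, -0.002], [-0.002, -1.0, 0.0], [-0.002, -0.0, -1.0]]
contact_force: [0.1, -0.4, -3.8]
width: 0.0198
```

```bash
python3 - <<'E'
from h import *
s=cap('side')
o=arm.get_obs();p=o['position'];print(p,o['contact_force'],o['width'],o['time'],o['joints'].round(2))
cv2.imwrite('pics/g22.png',cv2.resize(s['frame'][170:260,243:333,::-1],(600,600),interpolation=2))
E
```

```text
[0.50028557 0.02244432 0.10174174] [-0.03773401 -1.11122247 -2.74769386] 0.019346299780590943 41.825 [-1.11  0.78  1.4   2.1  -0.9   1.09 -0.83]
```

View pics/g22.png

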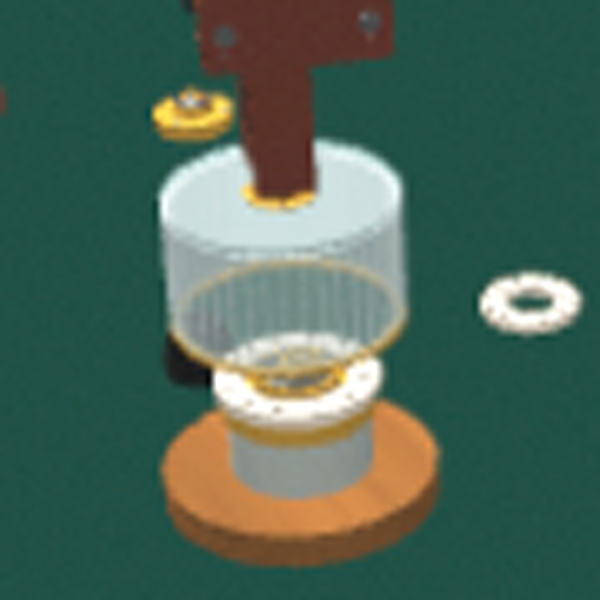

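{"method": "jog_arm", "body": {"gripper": [1,1,1,1,1,1], "slide": [[0,0,0],[0,0,0],[0,0,0],[0,0,0.005],[0,0,0],[0,0,0]], "dr": [[0,0,-6],[0,0,-7],[0,0,-7],[0,0,0],[0,0,0],[0,0,0]]}}

```text
time: 42.58
position: [0.501, 0.0231, 0.0971]
orientation: [[0.94, 0.341, -0.0], [0.341, -0.94, -0.0], [-0.0, 0.0, -1.0]]
contact_force: [0.3, -0.3, -2.4]
width: 0.0192
```

```bash
python3 - <<'E'
from h import *
s=cap('side')
o=arm.get_obs();p=o['position'];print(p,o['contact_force'],o['width'],o['time'],o['joints'].round(2));print(o['orientation'].round(4))
R=o['orientation'];print('slide to centre',(R.T@(np.array([.5013,.0234,p[2]])-p)).round(4))
# knob-base/ cover rim predicted centre vs stand centre in px
for q in ([*p[:2],.078+p[2]-.0221-.024],[.5013,.0234,.014],[*p[:2],p[2]-.0221]): print(proj(s,q).round(2))
cv2.imwrite('pics/g23.png',cv2.resize(s['frame'][170:260,243:333,::-1],(600,600),interpolation=2))
E
```

```text
[0.50112114 0.02323101 0.09717191] [-0.07458404 -0.76001956 -2.18520619] 0.019266556018195328 42.625 [-1.09  0.71  1.32  2.1  -0.83  1.02 -0.55]
[[ 9.401e-01  3.410e-01 -1.000e-04]
 [ 3.410e-01 -9.401e-01 -4.000e-04]
 [-3.000e-04  4.000e-04 -1.000e+00]]
slide to centre [ 0.0002 -0.0001 -0.    ]
[285.09 199.5 ]
[287.9  238.56]
[286.42 218.35]
```

View pics/g23.png

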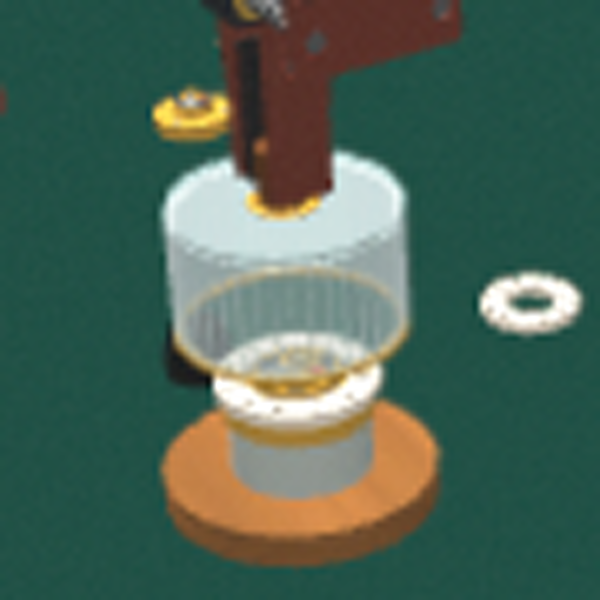

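{"method": "jog_arm", "body": {"gripper": [1,1,1,1,1,1,1,1], "slide": [[0,0,0.006],[0,0,0.008],[0,0,0.008],[0,0,0.008],[0,0,0.008],[0,0,0.008],[0,0,0],[0,0,0]], "dr": [[0,0,0],[0,0,0],[0,0,0],[0,0,0],[0,0,0],[0,0,0],[0,0,0],[0,0,0]]}}

```text
time: 43.62
position: [0.5013, 0.0234, 0.0514]
orientation: [[0.94, 0.342, 0.0], [0.342, -0.94, -0.0], [0.0, 0.0, -1.0]]
contact_force: [0.3, 0.6, -3.1]
width: 0.0198
```

```bash
python3 - <<'E'
from h import *
s=cap('side')
o=arm.get_obs();p=o['position'];print(p,o['contact_force'],o['width'],o['time'],o['joints'].round(2))
cv2.imwrite('pics/g24.png',cv2.resize(s['frame'][180:270,243:333,::-1],(600,600),interpolation=2))
E
```

```text
[0.50137133 0.02339821 0.05148133] [ 0.28847048 -0.27366132 -1.88966582] 0.019272818155116098 43.675 [-1.03  0.76  1.22  2.13 -0.92  0.95 -0.49]
```

View pics/g24.png

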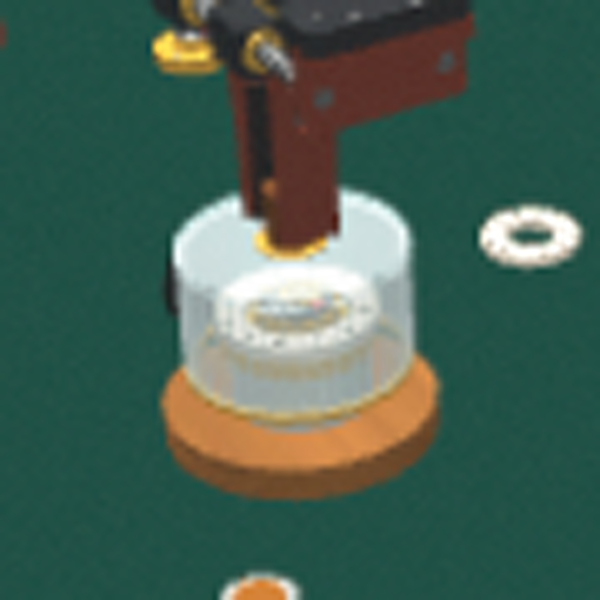

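Centred over the stack with no contact. I'll lower the last 15 mm gently.

{"method": "jog_arm", "body": {"gripper": [1,1,1,1,1,1,1,1], "slide": [[0,0,0.004],[0,0,0.004],[0,0,0.003],[0,0,0.002],[0,0,0.001],[0,0,0],[0,0,0],[0,0,0]], "dr": [[0,0,0],[0,0,0],[0,0,0],[0,0,0],[0,0,0],[0,0,0],[0,0,0],[0,0,0]]}}

```text
time: 44.68
position: [0.5012, 0.0234, 0.0373]
orientation: [[0.94, 0.342, 0.0], [0.342, -0.94, 0.0], [0.0, 0.0, -1.0]]
contact_force: [-1.0, 0.0, -2.7]
width: 0.0196
```

{"method": "jog_arm", "body": {"gripper": [1,1,1], "slide": [[0,0,0.0006],[0,0,0.0005],[0,0,0]], "dr": [[0,0,0],[0,0,0],[0,0,0]]}}

```text
time: 45.05
position: [0.5011, 0.0235, 0.0363]
orientation: [[0.94, 0.342, -0.0], [0.342, -0.94, 0.0], [0.0, -0.0, -1.0]]
contact_force: [-1.4, 0.9, 1.4]
width: 0.0198
```

{"method": "jog_arm", "body": {"gripper": [1,1,1], "slide": [[0,0,0.0003],[0,0,0],[0,0,0]], "dr": [[0,0,0],[0,0,0],[0,0,0]]}}

```text
time: 45.42
position: [0.5012, 0.0235, 0.0363]
orientation: [[0.94, 0.342, 0.0], [0.342, -0.94, 0.001], [0.0, -0.001, -1.0]]
contact_force: [-2.1, 1.3, 7.0]
width: 0.0195
```

```bash
python3 - <<'E'
from h import *
s=cap('side')
o=arm.get_obs();p=o['position'];print(p,o['contact_force'],o['time'])
cv2.imwrite('pics/g25.png',cv2.resize(s['frame'][180:270,243:333,::-1],(600,600),interpolation=2))
E
```

```text
[0.50115586 0.02347672 0.03629297] [-2.47809079  1.05396401  6.4606118 ] 45.475
```

View pics/g25.png

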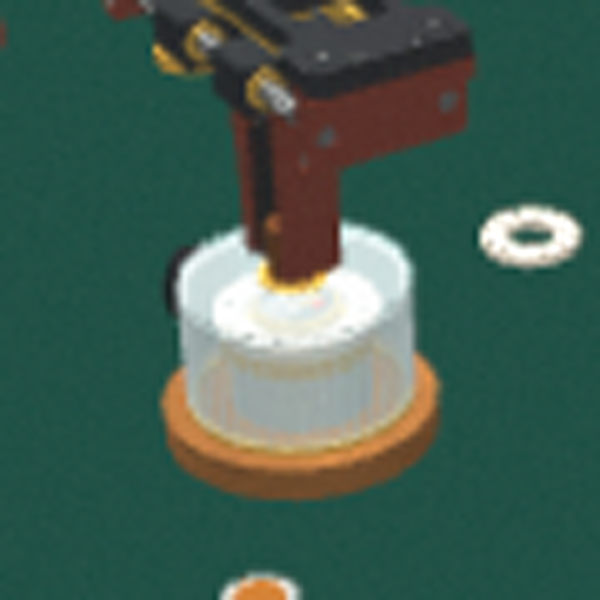

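{"method": "jog_arm", "body": {"gripper": [0,0,0,0,0,0,0,0,0,0,0,0], "slide": [[0,0,-0.0004],[0,0,0],[0,0,0],[0,0,-0.01],[0,0,-0.03],[0,0,-0.05],[0,0,-0.04],[-0.01,0.028,0],[-0.017,0.047,0],[-0.017,0.047,0],[-0.017,0.047,0],[-0.017,0.047,0]], "dr": [[0,0,0],[0,0,0],[0,0,0],[0,0,0],[0,0,0],[0,0,0],[0,0,0],[0,0,0],[0,0,0],[0,0,0],[0,0,0],[0,0,0]]}}

```text
time: 46.98
position: [0.5017, -0.2079, 0.1669]
orientation: [[0.94, 0.342, 0.001], [0.342, -0.94, -0.0], [0.001, 0.0, -1.0]]
contact_force: [0.8, -0.1, -0.1]
width: 0.0442
```

{"method": "jog_arm", "body": {"gripper": [0,0,0], "slide": [[-0.017,0.047,0],[0,0,0],[0,0,0]], "dr": [[0,0,0],[0,0,0],[0,0,0]]}}

```text
time: 47.35
position: [0.5018, -0.2558, 0.1664]
orientation: [[0.94, 0.342, -0.0], [0.342, -0.94, 0.001], [0.0, -0.001, -1.0]]
contact_force: [0.9, 0.7, 0.4]
width: 0.0441
```

```bash
python3 - <<'E'
from h import *
s=cap('side');c=cap('top','t9.png')
o=arm.get_obs();p=o['position'];print(p,o['contact_force'],o['time'])
cv2.imwrite('pics/g26.png',np.hstack([cv2.resize(s['frame'][180:270,243:333,::-1],(400,400),interpolation=2),cv2.resize(c['frame'][230:310,229:309,::-1],(400,400),interpolation=2)]))
E
```

```text
[ 0.50232763 -0.25446064  0.16609574] [ 0.56677666  0.02528391 -0.26393705] 47.45
```

View pics/g26.png

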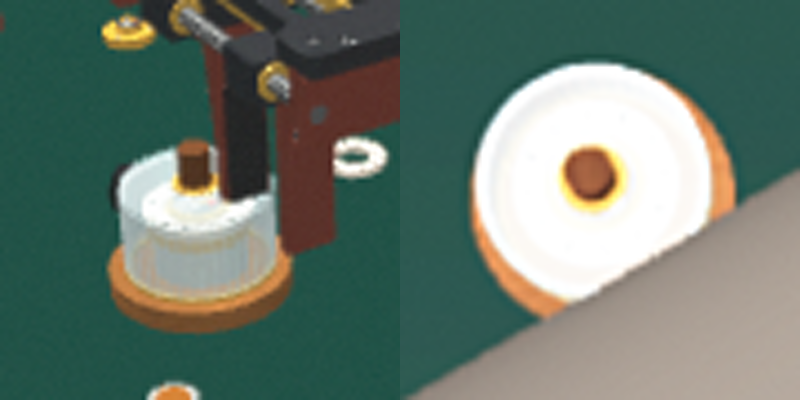

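View pics/t9.png

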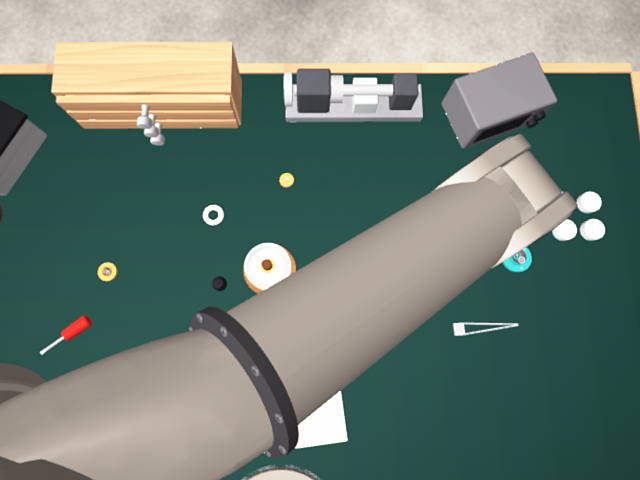

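{"method": "jog_arm", "body": {"gripper": [0,0,0,0], "slide": [[0.03,0.03,-0.02],[0.04,0.04,-0.02],[0.02,0.02,0],[0,0,0]], "dr": [[0,0,0],[0,0,0],[0,0,0],[0,0,0]]}}

```text
time: 47.95
position: [0.6189, -0.3085, 0.2055]
orientation: [[0.938, 0.346, -0.001], [0.346, -0.938, -0.001], [-0.001, 0.0, -1.0]]
contact_force: [0.5, -0.4, 0.1]
width: 0.0436
```

```bash
python3 - <<'E'
from h import *
s=cap('side');c=cap('top')
q,w=fit(c,(258,256,20,20),'wood');print('knob T',q,w,ray(c,*q,.090))
q,w=fit(s,(278,205,18,18),'wood');print('knob S',q,w,ray(s,*q,.080))
print('expect',proj(c,[.5013,.0234,.09]),proj(s,[.5013,.0234,.08]))
cv2.imwrite('pics/g27.png',cv2.resize(s['frame'][190:270,248:328,::-1],(600,600),interpolation=2))
E
```

```text
Traceback (most recent call last):
  File "h.py", line 27, in fit
    hl=cv2.convexHull(max(cs,key=cv2.contourArea));
                      ~~~^^^^^^^^^^^^^^^^^^^^^^^^
ValueError: max() iterable argument is empty
```

```bash
python3 - <<'E'
from h import *
s=cap('side')
q,w=fit(s,(278,205,18,18),'wood');print('knob S',q,w,ray(s,*q,.080))
t=cv2.imread('pics/t9.png')[:,:,::-1].copy();c=cap('top');c['frame']=t
q,w=fit(c,(258,256,20,20),'wood');print('knob T',q,w,ray(c,*q,.090))
cv2.imwrite('pics/g28.png',cv2.resize(s['frame'][190:270,248:328,::-1],(600,600),interpolation=2))
E
```

```text
knob S [286.34662825 216.24723233] [ 7.16666667 10.16666667] [0.50156522 0.02534848 0.08      ]
knob T [266.53013955 264.39176516] [ 9.83333333 10.33333333] [0.50208777 0.02283635 0.09      ]
```

View pics/g28.png

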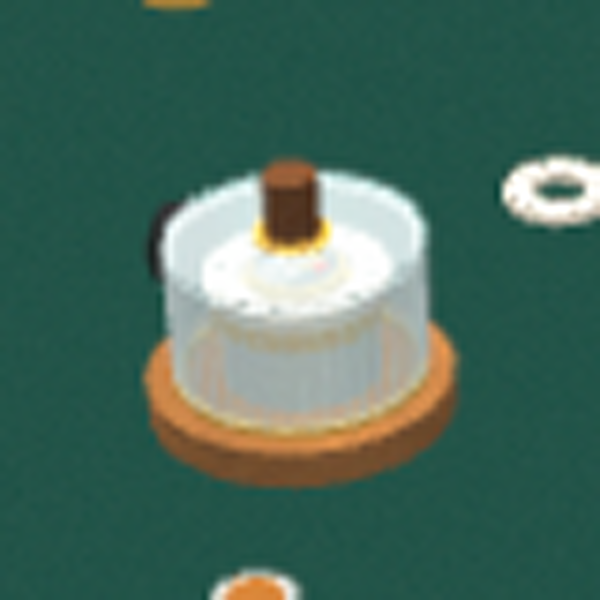

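```bash
python3 -c "
from station import arm
print(arm.close_job())"
```

```text
the job is handed in; nothing more can be done
None
```

The larger movement is put away on the stand and the job is handed in at about 48 s. I placed the holder, the larger movement, the larger dial ring and the glass cover in that order, and took care to leave the look-alikes and other parts alone.

- **Seating:** each part was felt to land within 0.5 mm of its worked-out height before I let go. The last pictures show the stack flat and the cover's rim on the wood all round where it could be seen.
- **Centring:** in the top camera the knob sits within about 1 mm of the stand's centre. The side camera puts it about 5 mm further in y than its own reading of the boss. I put that down to the 2 mm calibration and mixed heights, and took the top view plus the arm's own position as correct.
- **Tip offset:** the finger tips really end about 38 mm short of the reported TCP. My first grasp closed on air above the holder. I found the offset by touching the table and corrected every later move for it. One touch batch pressed to about 39 N at the finger tips, and I backed off at once.

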